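# Set up and load a V-rest roller clamp

### The arm

A 6-joint arm with a two-finger parallel gripper is mounted at the origin on a cart in front of the work surface, level with it; the furniture and walls round the work are solid. World frame = base frame: x ahead of the robot, y to its left, z up, the work surface at z = 0. Lengths are in m, angles in degrees, forces in N, time in s.
With the tool pointing down it reaches from about 0.275 to 0.75 m from the base axis. Payload 10.2 kg.
Tool frame: the origin (TCP) lies at the very end of the fingers, on their centre line; the grasp point (between the pads) lies 19 mm behind it; x points along the fingers, y is the direction in which the jaws open and shut, and the axes are right-handed (so a half turn about x gives the same grasp; the last joint's range is limited). The gripper opens to 85 mm and grips with 20 to 120 N. Pads are 22 mm wide; open, the fingers measure 114 mm over their backs; the gripper's body (76 mm by 85 mm) begins 54 mm behind the grasp point. The pads swing forward as they close: fully open they stand 13 mm farther back than shut.
Start: joints at [63.919, 17.928, 85.812, -0, 76.261, -12.8], TCP at [0.121, 0.511, 0.231] pointing down, gripper open.
Joint ranges: [-168.41, 168.41], [-55.51, 124.54], [10.69, 146.95], [-70.63, 250.63], [1, 178], [-165.06, 165.06]. Speed limits (degrees/s): [136.94, 136.94, 172.46, 180, 180, 180].

### API

Orientations are given as [roll, pitch, yaw] about the fixed x, y, z axes, in that order (R = Rz(yaw) Ry(pitch) Rx(roll)).
In Python, from workcell import env, capture, calibration gives the robot as it stands.
- The arm moves only by the tool move_arm, never from a script. Its argument "motion" is a list of rows, each an object of numbers: "dx", "dy", "dz": the shift along the world's x, y, z in m; "rx", "ry", "rz": the turn, a rotation vector about the world's x, y, z in degrees; "fingers": the closure, from 0 (fully open) to 1 (shut). In form: [{"dx": .., "dy": .., "dz": .., "rx": .., "ry": .., "rz": .., "fingers": ..}, ...]. A call has 1 to 20 rows; each row is the pose to reach, as a shift and turn from the pose commanded when the call began; what a row does not reach only later rows make up. A row lasts 1/12 s, in which the tool goes at most 41.7 mm and 7.16 degrees, less where a joint would pass 70% of its speed; a pose out of reach is approached as far as the arm can. A call with a gripper value outside its range is refused whole. The fingers move at their own pace and stop on an object; "grip_force" is the grip in N (left out, the last holds). Time passes only in rows, so rows that repeat a pose let the fingers close. It gives the time, the measured TCP pose, the force and the opening at its end, in the units of the state.
- env.observe(): the state, without advancing time (a new reading comes with each control period).
- capture(name): name is "scene" or "top"; returns the picture (400x640x3 uint8, red, green, blue); there is no depth.
- calibration(name): a dict with "fx", "fy", "cx", "cy" (pixels), "view" (4x4, takes a point from world to camera coordinates). Camera axes: x right, y down, z forward; pixel columns grow to the right and rows downward; lengths in m; the calibration is good to about 2 mm. A picture is of the moment at which its call begins. calibration takes no time and is no camera call.
- env.job_done(): hands the job in, once; it reports no verdict.
The state is a dict: "time_s": time; "joint_positions": joint angles; "qvel": joint speeds; "joint_efforts": joint torques, N m; "position": TCP position; "tool_rot": TCP orientation; "contact_force": force on the tool from outside, world axes, zero at the start; "torque": the same for the moment, N m; "opening": finger opening in m.
Only numpy, scipy, OpenCV 4.12 (cv2) and the standard library are available. Lean on these libraries where they do the work, as an engineer would, in place of code of your own. Each camera call takes 0.05 s, during which the arm holds its last target.

### The job

The clamp fixture is still closed and set for shorter rollers. Turn its knob anticlockwise past the detent to open the jaw and lift the end stop out of its notch and drop it into the next notch away from the jaw; then lay every roller on the bench in a V rest of its own, along the rest and fully down, and last turn the knob clockwise past its detent to close the jaw on them, leaving the caliper and the marker pen where they are.

Things in the scene. Friction and masses are not known exactly. Their poses are not given: they have to be found in the camera images.
- fixture: Clamp fixture, base plate 267 x 234 x 10 mm. Origin: underside of the plate under the middle of the four rests. x points from knob and jaw to the end stop (away from the robot, yaw within 0.2), z up. Rests at y = -93, -31, 31, 93 mm, grooves along x; each is two 90-degree steel Vs at x = -33 to -19 and 19 to 33 mm, root 20 mm and tops 36 mm up, a 38 mm gap between for collar and fingers.
- rest0 (a point): Where the centre of a roller belongs when lying in the right-hand (-y) V rest (fixture x = -4 mm, y = -93 mm, 38 mm above the bench): the centre of a seated roller is on the groove line at this height; along x it then has 6 mm of room towards the stop and 8 mm towards the open jaw. Axes as the fixture's.
- rest1 (a point): Where the centre of a roller belongs when lying in the second V rest (fixture x = -4 mm, y = -31 mm, 38 mm above the bench): the centre of a seated roller is on the groove line at this height; along x it then has 6 mm of room towards the stop and 8 mm towards the open jaw. Axes as the fixture's.
- rest2 (a point): Where the centre of a roller belongs when lying in the third V rest (fixture x = -4 mm, y = 31 mm, 38 mm above the bench): the centre of a seated roller is on the groove line at this height; along x it then has 6 mm of room towards the stop and 8 mm towards the open jaw. Axes as the fixture's.
- rest3 (a point): Where the centre of a roller belongs when lying in the left-hand (+y) V rest (fixture x = -4 mm, y = 93 mm, 38 mm above the bench): the centre of a seated roller is on the groove line at this height; along x it then has 6 mm of room towards the stop and 8 mm towards the open jaw. Axes as the fixture's.
- roller0_center (a point): Centre of a steel roller (0.25 to 0.5 kg; may be absent), 90 mm long along its own x axis: two round journals, 26 mm in diameter, and at mid-length a square collar 30 x 30 mm, 26 mm long, on which it lies without rolling (centre 15 mm up). Pick it from above by two collar faces. The journals go in the two Vs of a rest, the collar between, turned about its axis as it likes.
- roller1_center (a point): Centre of a steel roller (0.25 to 0.5 kg; may be absent), 90 mm long along its own x axis: two round journals, 26 mm in diameter, and at mid-length a square collar 30 x 30 mm, 26 mm long, on which it lies without rolling (centre 15 mm up). Pick it from above by two collar faces. The journals go in the two Vs of a rest, the collar between, turned about its axis as it likes.
- roller2_center (a point): Centre of a steel roller (0.25 to 0.5 kg; may be absent), 90 mm long along its own x axis: two round journals, 26 mm in diameter, and at mid-length a square collar 30 x 30 mm, 26 mm long, on which it lies without rolling (centre 15 mm up). Pick it from above by two collar faces. The journals go in the two Vs of a rest, the collar between, turned about its axis as it likes.
- roller3_center (a point): Centre of a steel roller (0.25 to 0.5 kg; may be absent), 90 mm long along its own x axis: two round journals, 26 mm in diameter, and at mid-length a square collar 30 x 30 mm, 26 mm long, on which it lies without rolling (centre 15 mm up). Pick it from above by two collar faces. The journals go in the two Vs of a rest, the collar between, turned about its axis as it likes.
- clamp_knob (a joint): Turn of the clamp knob, rad: 0 fully open, 1.4 fully closed (end stops); grows clockwise from above; begins closed. A sprung detent (about 0.15 N m) lies between 0.4 and 1.0 and pushes out to either side. Open: below 0.35; closed: above 1.1. It drives the end jaw, a 224 mm bar across the rests at 28 to 50 mm height, its face at fixture x = -57 mm open, -45 mm closed.
- knob_grip (a point): Grip point on the knob's axis, 80 mm above the bench, at fixture x = -100 mm, y = 0. The grip is a black bar 14 mm thick, 56 mm long, from 62 to 94 mm height. It lies along this point's y axis, which turns with the knob (along fixture y at 0 rad). Pinch it across the 14 mm.
- stop_slide (a joint): Place of the end stop along fixture x, m: notches at 0 (where it begins), 0.025 and 0.050; grows away from the jaw. Wanted: 0.025, the next notch. Friction 1.2 N. The 7 mm tongue has 2.5 mm play to either side in its 12 mm notch.
- stop_lift (a joint): Lift of the end stop, m: 0 dropped home in a notch, 0.024 at most (end stop); above 0.013 the tongue is clear of the teeth and the stop can be shifted; it falls by its own weight (0.22 kg) when released. Between notches it rests on a tooth at 0.012.
- stop_tab (a point): Grip point on the end stop's black tab, 84 mm up when home, at fixture x = 45 mm, y = 0 in the first notch. Tab 16 mm along x, 24 mm along y, top 16 mm above this point, free for 28 mm below. The stop is a 224 mm bar across the rests at 42 to 56 mm height, its face 23 mm nearer the jaw than this point: in the first notch it is over the Vs, in the wanted one at fixture x = 47 mm.
- caliper: Steel caliper 84 x 212 x 13 mm lying flat beyond the rollers; bystander. Origin: centre of its underside.
- marker_pen: Black marker pen, about 140 mm long, 17 mm thick, lying beyond the rollers; bystander. Origin: centre of its underside.

How it is judged:
By the outcome, as a careful person would: the job done as asked, in the order asked, and still so for the second after the job is handed in, with the robot touching nothing.
Of roller0, roller1, roller2, roller3 only 3 to 4 are there at a start; the rules pass over those that are not, and their reading is None.
At some moment in a run one of roller0, roller1, roller2, roller3 may be knocked a few centimetres aside while the robot is not near it.
Once in a run the grip may slacken for a moment while it holds something.
It also fails if it takes over 208 s, if anything falls off the work surface, if the arm or the gripper's body presses on something with over 40 N, if the wrist force passes 120 N, or if a joint passes its speed limit or range.

## Working session

There is one attempt and no reset: what is moved stays moved. The work goes in short steps, Python scripts to look and compute and a tool call to move; the robot and the scene stay as the last step left them, time stands still between calls to the robot, and variables do not carry over. Pictures are saved under pics/ and viewed, and the job is handed in when it is done.

Besides the shell and the picture viewer there is one more tool, called after "Request:" as name(argument=value, ...) on one line, values as JSON. move_arm: Moves the arm, as the interface text tells. Its arguments: {"type":"object","properties":{"motion":{"type":"array","items":{"type":"object","properties":{"dx":{"type":"number"},"dy":{"type":"number"},"dz":{"type":"number"},"rx":{"type":"number"},"ry":{"type":"number"},"rz":{"type":"number"},"fingers":{"type":"number"}}}},"grip_force":{"type":"number"}},"required":["motion"]}

```bash
ls; mkdir -p pics; python3 - <<'E'
from workcell import env, capture, calibration
import cv2
for n in("scene","top"):
    cv2.imwrite(f"pics/{n}0.png",capture(n)[:,:,::-1]); c=calibration(n); print(n,c)
print(env.observe())
E
```

```text
pics
scene {'fx': 376.3070969608682, 'fy': 376.3070969608682, 'cx': 316.43262819221445, 'cy': 197.48045240782187, 'view': array([[ 0.72106635, -0.6925295 , -0.02159188, -0.26007882],
       [-0.4902708 , -0.48795716, -0.72217197,  0.4476017 ],
       [ 0.48958948,  0.53131977, -0.69137648,  0.66727984],
       [ 0.        ,  0.        ,  0.        ,  1.        ]])}
top {'fx': 463.22871391520613, 'fy': 463.22871391520613, 'cx': 328.33571242080785, 'cy': 196.04850912453247, 'view': array([[ 0.01677334, -0.99943133, -0.02925173,  0.21166483],
       [-0.99490672, -0.01377483, -0.09985424,  0.57128197],
       [ 0.09939451,  0.03077763, -0.994572  ,  0.91077362],
       [ 0.        ,  0.        ,  0.        ,  1.        ]])}
{'time_s': 0.1, 'joint_positions': array([ 6.39181951e+01,  1.79564187e+01,  8.58495976e+01,  1.41347236e-03,
        7.62594905e+01, -1.27979956e+01]), 'qvel': array([ 0.09198683,  0.06098469, -0.04868722,  0.00435423,  0.0528911 ,
       -0.02008407]), 'joint_efforts': array([ 1.69585590e-03, -4.12900364e+01, -2.60140175e+01, -1.35852670e-04,
        2.98776911e-03,  1.87468260e-05]), 'position': array([0.12052058, 0.51075111, 0.23079107]), 'tool_rot': array([-103.99840085,   89.93447877, -117.28254664]), 'contact_force': array([-0.34947896,  0.06577587, -0.63183198]), 'torque': array([ 0.06516357, -0.00778266, -0.03074749]), 'opening': 0.08555759919592183}
```

View pics/scene0.png

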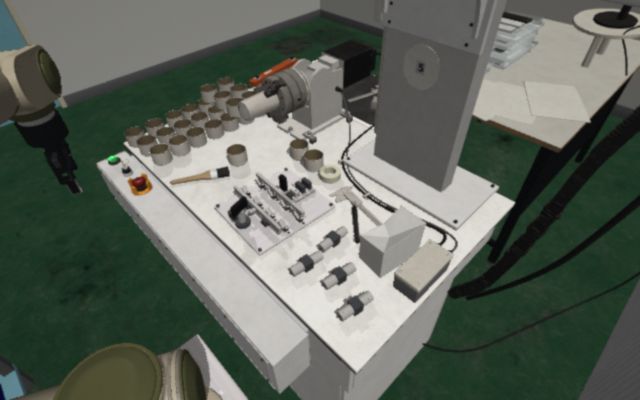

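View pics/top0.png

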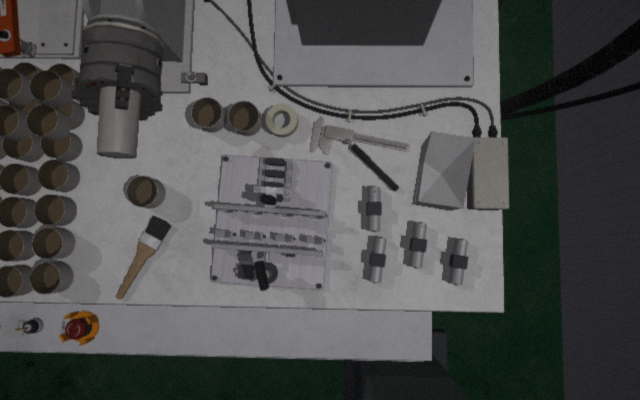

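```bash
cat > h.py <<'E'
import numpy as np, cv2
from workcell import env, capture, calibration
def ray(n,u,v,z):
    c=calibration(n);V=np.array(c['view']);R=V[:3,:3];t=V[:3,3]
    d=R.T@np.array([(u-c['cx'])/c['fx'],(v-c['cy'])/c['fy'],1.]);o=-R.T@t
    return o+d*(z-o[2])/d[2]
def proj(n,p):
    c=calibration(n);V=np.array(c['view']);q=V[:3,:3]@np.array(p)+V[:3,3]
    return np.array([c['fx']*q[0]/q[2]+c['cx'],c['fy']*q[1]/q[2]+c['cy']])
def crop(im,x0,y0,x1,y1,s,name):
    cv2.imwrite(name,cv2.resize(im[y0:y1,x0:x1],None,fx=s,fy=s,interpolation=cv2.INTER_CUBIC)[:,:,::-1])
E
python3 - <<'E'
from h import *
im=cv2.imread('pics/top0.png')[:,:,::-1]
crop(im,200,145,345,300,3.8,'pics/t0a.png')
crop(im,340,170,490,300,5,'pics/t0b.png')
im=cv2.imread('pics/scene0.png')[:,:,::-1]
crop(im,210,160,390,330,3.5,'pics/s0a.png')
E
```

```text
(no output)
```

View pics/t0a.png

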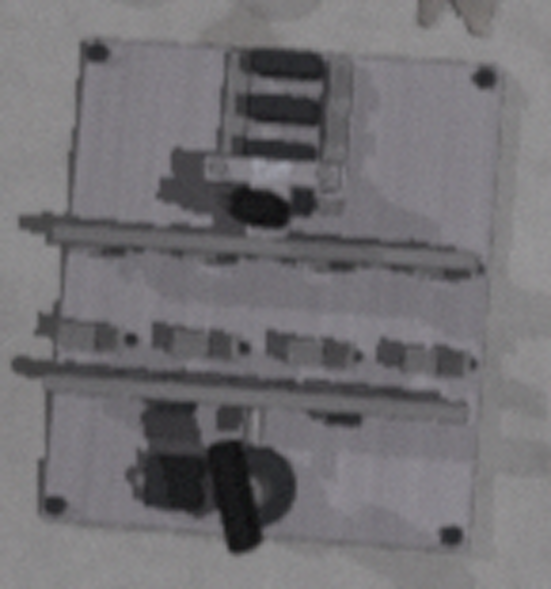

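View pics/t0b.png

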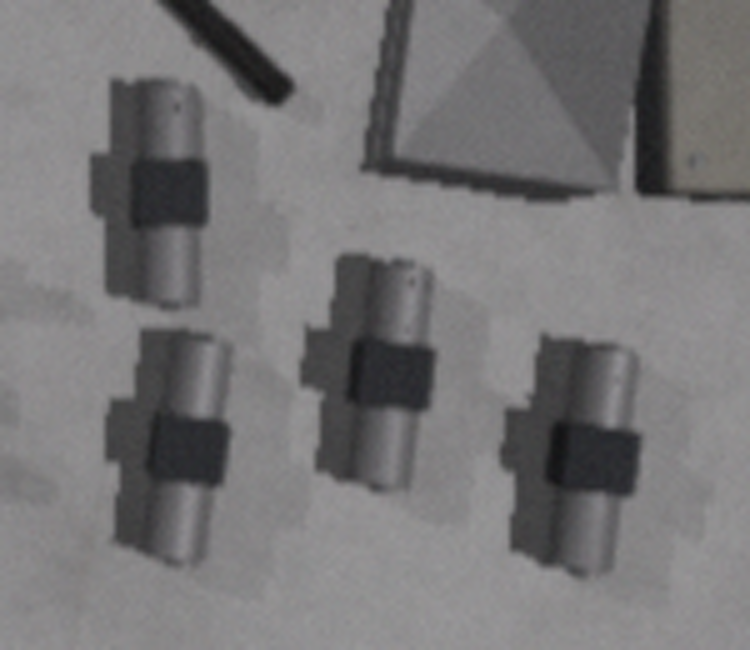

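View pics/s0a.png

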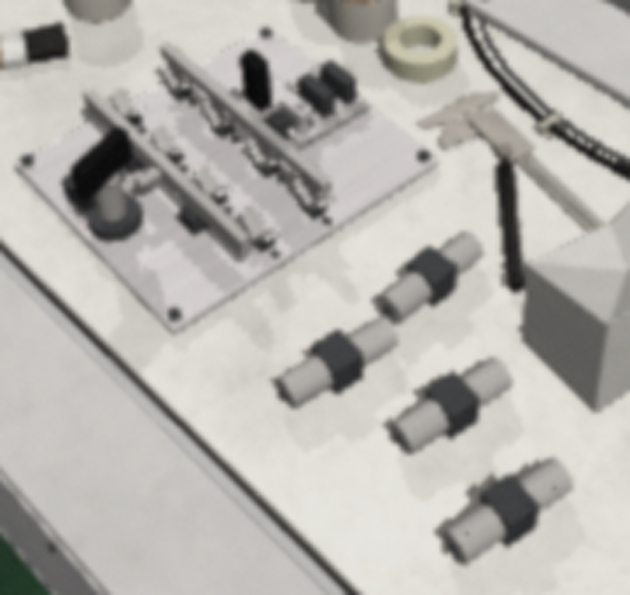

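```bash
python3 - <<'E'
from h import *
im=cv2.imread('pics/top0.png')[:,:,::-1]
# bolts refine? corners
C=np.array([(97,53),(485,78),(452,535),(55,505)])/3.8+[200,145]
P=np.array([ray('top',u-.37,v-.37,.012)[:2] for u,v in C]); print(P,P.mean(0))
print([np.linalg.norm(P[i]-P[(i+1)%4]) for i in range(4)])
ex=(P[0]+P[1]-P[2]-P[3]);ey=(P[0]+P[3]-P[1]-P[2]); print('yaw',np.degrees(np.arctan2(ex[1],ex[0])),np.degrees(np.arctan2(-ey[0],ey[1])))
C=np.array([(83,40),(502,66),(470,548),(40,516)])/3.8+[200,145]
P=np.array([ray('top',u-.37,v-.37,.010)[:2] for u,v in C]); print(P,P.mean(0))
print([np.linalg.norm(P[i]-P[(i+1)%4]) for i in range(4)])
# scene bolts
C=np.array([(266,33),(424,155),(174,314),(28,160)])/3.5+[210,160]
P=np.array([ray('scene',u-.37,v-.37,.012)[:2] for u,v in C]); print('scene',P,P.mean(0))
# knob grip top 94 mm ends
k=[ray('top',u/3.8+200,v/3.8+145,.094) for u,v in [(225,445),(245,545)]];print('knob',k,(k[0]+k[1])/2)
k=[ray('top',u/3.8+200,v/3.8+145,.1) for u,v in [(260,208)]];print('tab',k)
# rollers
sub=im[170:300,340:490].astype(int)
m=((sub.max(2)<75)).astype(np.uint8)
n,l,s,c=cv2.connectedComponentsWithStats(m)
for i in range(1,n):
    if s[i,4]>60: print(s[i],c[i]+[340,170],sub[l==i].mean(0))
E
```

```text
[[0.64631546 0.43993666]
 [0.63483794 0.22433628]
 [0.38653836 0.23783102]
 [0.3983594  0.45310963]] [0.51651279 0.3388034 ]
[np.float64(0.21590566174776096), np.float64(0.24866602152555356), np.float64(0.21560292180352972), np.float64(0.24830572600106215)]
yaw -3.075993636291277 -3.095091914435088
[[0.653913   0.44858942]
 [0.64198313 0.21513496]
 [0.37965924 0.22812054]
 [0.39216141 0.46160162]] [0.51692919 0.33836163]
[np.float64(0.23375907450890168), np.float64(0.26264510184559847), np.float64(0.23381556479017734), np.float64(0.2620748211798728)]
scene [[0.64500546 0.43840823]
 [0.63403922 0.22434039]
 [0.38471411 0.23795902]
 [0.39769411 0.45308736]] [0.51536323 0.33844875]
knob [array([0.43510725, 0.3464139 , 0.094     ]), array([0.38655786, 0.33498089, 0.094     ])] [0.41083256 0.34069739 0.094     ]
tab [array([0.55256534, 0.33155694, 0.1       ])]
[ 32   0  27  21 197] [385.84263959 179.44162437] [40.54314721 39.89340102 40.39593909]
[ 72   0  47  40 256] [426.55859375 196.484375  ] [61.8359375  61.26953125 62.6640625 ]
[127   0   9  39 240] [470.25416667 191.00833333] [44.1625 43.725  44.2625]
[ 19  16  22  44 488] [368.17622951 208.03893443] [59.04303279 58.83196721 60.74385246]
[ 61  51  26  45 579] [412.00172712 243.01899827] [58.61658031 58.32124352 60.13298791]
[ 22  66  24  44 541] [371.6025878  257.80406654] [58.60813309 58.52125693 60.24953789]
[100  68  28  45 660] [452.03484848 259.65151515] [56.15454545 55.98333333 57.75151515]
```

```bash
python3 - <<'E'
from h import *
im=cv2.imread('pics/top0.png')[:,:,::-1]
im=np.clip(im.astype(float)*1.6,0,255).astype(np.uint8)
crop(im,200,195,332,255,6,'pics/t0c.png')
crop(im,240,230,290,295,9,'pics/t0d.png')
im=cv2.imread('pics/scene0.png')[:,:,::-1]
crop(im,225,165,325,245,8,'pics/s0c.png')
E
```

```text
(no output)
```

View pics/t0c.png

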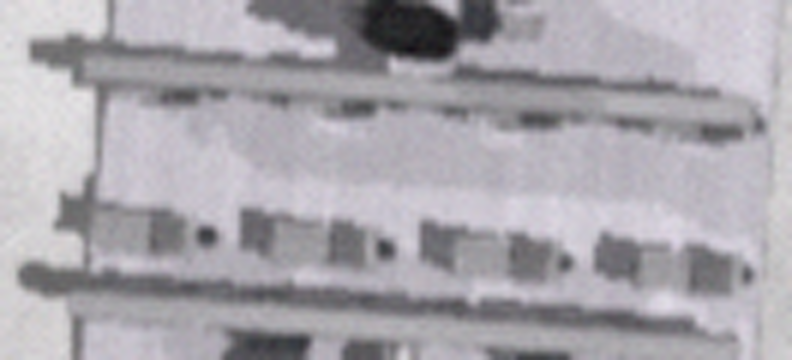

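View pics/t0d.png

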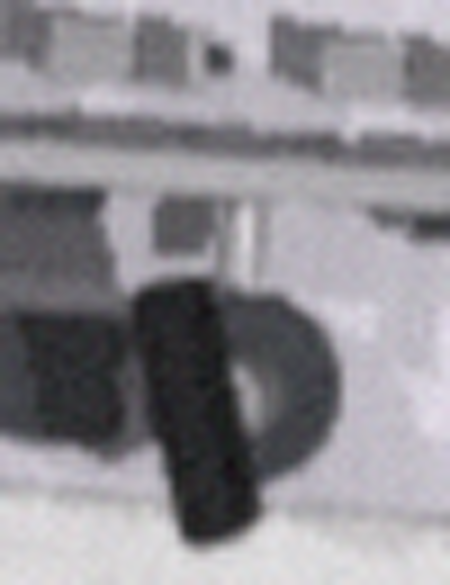

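View pics/s0c.png

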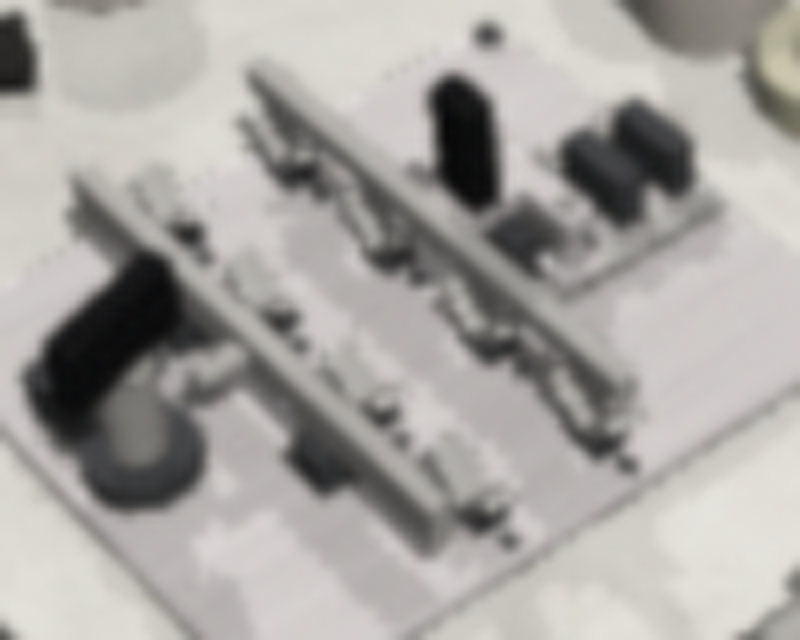

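```bash
python3 - <<'E'
from h import *
yaw=np.radians(-3.08);R=np.array([[np.cos(yaw),-np.sin(yaw)],[np.sin(yaw),np.cos(yaw)]])
O=np.array([.516,.3386])
def f(n,u,v,z,lab):
    p=ray(n,u-.4,v-.4,z)[:2]; print(lab,p,'rel',np.round((R.T@(p-O))*1000,1))
t=lambda x,y:(x/6+200,y/6+195)
for x,y,l in[(150,228,'93'),(330,240,'31'),(510,255,'-31'),(687,268,'-93')]: f('top',*t(x,y),.022,l)
for x,y,l in[(72,303,'jawL'),(738,345,'jawR')]: f('top',*t(x,y),.050,l)
for x,y,l in[(78,65,'stopL'),(758,110,'stopR')]: f('top',*t(x,y),.056,l)
d=lambda x,y:(x/9+240,y/9+230)
for x,y in [(178,282),(222,538)]: f('top',*d(x,y),.094,'knob')
f('top',*t(410,30),.1,'tab')
s=lambda x,y:(x/8+225,y/8+165)
f('scene',*s(140,435),.03,'knobbasetop?')
f('scene',*s(455,85),.1,'tabtop')
f('scene',*s(165,262),.094,'knob');f('scene',*s(45,375),.094,'knob')
f('scene',*s(265,65),.056,'stopL');f('scene',*s(625,385),.056,'stopR')
f('scene',*s(85,180),.05,'jawL');f('scene',*s(440,520),.05,'jawR')
E
```

```text
93 [0.49059011 0.43245571] rel [-30.4  92.4]
31 [0.48750739 0.3704289 ] rel [-30.2  30.3]
-31 [0.48342153 0.30866372] rel [-30.9 -31.6]
-93 [0.48001492 0.24823193] rel [-31.1 -92.2]
jawL [0.46491581 0.45038211] rel [-57.  108.9]
jawR [0.45493491 0.22927215] rel [ -55.1 -112.5]
stopL [0.54356134 0.44999618] rel [ 21.5 112.7]
stopR [0.53197027 0.22382144] rel [  22.1 -113.8]
knob [0.43729643 0.34616719] rel [-79.    3.3]
knob [0.38478898 0.33531554] rel [-130.8  -10.3]
tab [0.55281222 0.33249134] rel [37.1 -4.1]
knobbasetop? [0.40846948 0.34212004] rel [-107.6   -2.3]
tabtop [0.55445212 0.33947579] rel [38.3  2.9]
knob [0.43253687 0.34429859] rel [-83.6   1.2]
knob [0.37430156 0.32891321] rel [-141.   -17.3]
stopL [0.54234387 0.44167926] rel [ 20.8 104.3]
stopR [0.52567455 0.22286868] rel [  15.9 -115. ]
jawL [0.46019676 0.44272187] rel [-61.3 101. ]
jawR [0.44643593 0.22493169] rel [ -63.4 -117.2]
```

```bash
cat >> h.py <<'E'
from scipy.spatial.transform import Rotation as Ro
def st():
    o=env.observe();r=Ro.from_euler('xyz',o['tool_rot'],degrees=True).as_matrix()
    print('t %.2f'%o['time_s'],'pos',np.round(o['position'],4),'tx',np.round(r[:,0],3),'yang %.2f'%np.degrees(np.arctan2(r[1,1],r[0,1])),'F',np.round(o['contact_force'],1),'T',np.round(o['torque'],2),'open %.4f'%o['opening'],'j',np.round(o['joint_positions'],1))
E
python3 - <<'E'
from h import *
st()
E
```

```text
t 0.10 pos [0.1205 0.5108 0.2308] tx [-0.001 -0.001 -1.   ] yang 76.72 F [-0.3  0.1 -0.6] T [ 0.07 -0.01 -0.03] open 0.0856 j [ 63.9  18.   85.8   0.   76.3 -12.8]
```

```bash
python3 - <<'E'
from h import *
# roller axes: dark collar mask + bright body; use min area rect of collar (top at z .03)
im=cv2.imread('pics/top0.png')[:,:,::-1]
for x0,y0,x1,y1 in [(355,180,385,235),(360,230,392,288),(400,215,432,272),(440,230,472,290)]:
    sub=im[y0:y1,x0:x1].astype(int)
    m=(sub.max(2)<62).astype(np.uint8)
    m=cv2.morphologyEx(m,cv2.MORPH_OPEN,np.ones((3,3),np.uint8))
    n,l,s,c=cv2.connectedComponentsWithStats(m); i=1+np.argmax(s[1:,4])
    r=cv2.minAreaRect(np.argwhere(l==i)[:,::-1].astype(np.float32)); 
    ctr=np.array(r[0])+[x0,y0]; p=ray('top',*ctr,.030)
    print(ctr,r[1:],s[i,4],'pos',np.round(p,4))
E
```

```text
[373.  208.5] ((13.0, 14.0), 90.0) 194 pos [0.544  0.1294 0.03  ]
[376.5 259. ] ((14.0, 15.0), 90.0) 195 pos [0.4427 0.1217 0.03  ]
[417. 243.] ((16.0, 16.0), 90.0) 212 pos [0.4759 0.0409 0.03  ]
[457.5 257. ] ((22.0, 17.0), 90.0) 257 pos [ 0.4495 -0.0395  0.03  ]
```

Request:
move_arm(motion=[{"dx": 0.145,"dy": -0.085,"dz": -0.03,"rz": 12},{"dx": 0.145,"dy": -0.085,"dz": -0.03,"rz": 12},{"dx": 0.145,"dy": -0.085,"dz": -0.03,"rz": 12},{"dx": 0.145,"dy": -0.085,"dz": -0.03,"rz": 12},{"dx": 0.29,"dy": -0.169,"dz": -0.06,"rz": 25.3},{"dx": 0.29,"dy": -0.169,"dz": -0.06,"rz": 25.3},{"dx": 0.29,"dy": -0.169,"dz": -0.06,"rz": 25.3},{"dx": 0.29,"dy": -0.169,"dz": -0.06,"rz": 25.3},{"dx": 0.29,"dy": -0.169,"dz": -0.06,"rz": 25.3},{"dx": 0.29,"dy": -0.169,"dz": -0.06,"rz": 25.3}])

```text
invalid input at $.motion[0]: expected keys dx, dy, dz, rx, ry, rz, fingers
```

```bash
python3 - <<'E'
from h import *
st()
for n in("scene","top"):
    im=capture(n); cv2.imwrite(f"pics/{n}1.png",im[:,:,::-1])
    if n=='scene': crop(im,190,120,390,280,4,'pics/s1a.png')
    else: crop(im,200,145,345,300,3.8,'pics/t1a.png')
E
```

```text
t 0.10 pos [0.1205 0.5108 0.2308] tx [-0.001 -0.001 -1.   ] yang 76.72 F [-0.3  0.1 -0.6] T [ 0.07 -0.01 -0.03] open 0.0856 j [ 63.9  18.   85.8   0.   76.3 -12.8]
```

View pics/s1a.png

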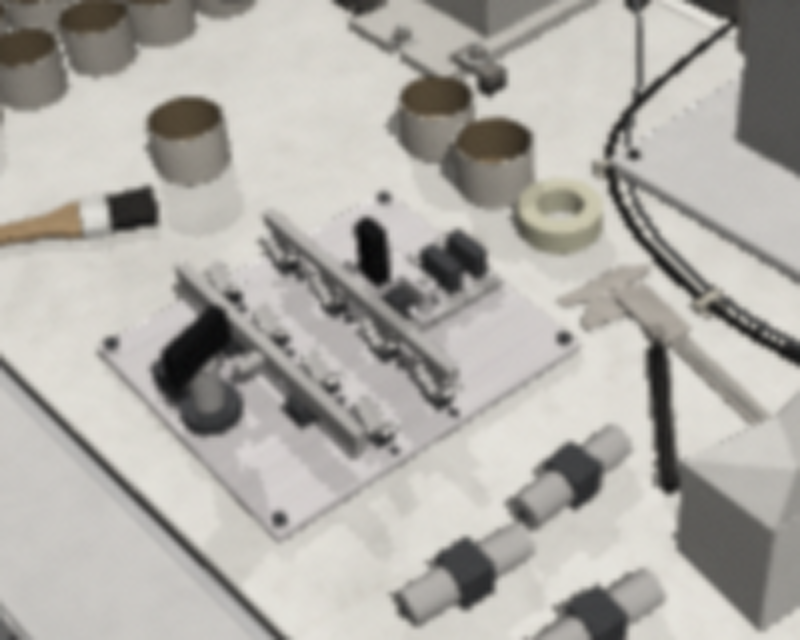

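View pics/t1a.png

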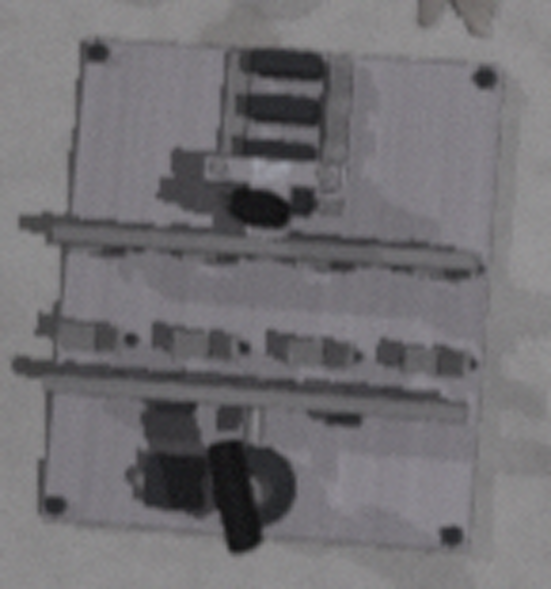

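Request:
move_arm(motion=[{"dx": 0.145,"dy": -0.085,"dz": -0.03,"rx": 0,"ry": 0,"rz": 12,"fingers": 0},{"dx": 0.145,"dy": -0.085,"dz": -0.03,"rx": 0,"ry": 0,"rz": 12,"fingers": 0},{"dx": 0.145,"dy": -0.085,"dz": -0.03,"rx": 0,"ry": 0,"rz": 12,"fingers": 0},{"dx": 0.29,"dy": -0.169,"dz": -0.06,"rx": 0,"ry": 0,"rz": 25.3,"fingers": 0},{"dx": 0.29,"dy": -0.169,"dz": -0.06,"rx": 0,"ry": 0,"rz": 25.3,"fingers": 0},{"dx": 0.29,"dy": -0.169,"dz": -0.06,"rx": 0,"ry": 0,"rz": 25.3,"fingers": 0},{"dx": 0.29,"dy": -0.169,"dz": -0.06,"rx": 0,"ry": 0,"rz": 25.3,"fingers": 0},{"dx": 0.29,"dy": -0.169,"dz": -0.06,"rx": 0,"ry": 0,"rz": 25.3,"fingers": 0},{"dx": 0.29,"dy": -0.169,"dz": -0.06,"rx": 0,"ry": 0,"rz": 25.3,"fingers": 0},{"dx": 0.29,"dy": -0.169,"dz": -0.06,"rx": 0,"ry": 0,"rz": 25.3,"fingers": 0}], grip_force=40)

```text
time_s: 1.03
position: [0.4135, 0.3394, 0.17]
tool_rot: [-138.6, 89.9, -126.9]
contact_force: [-0.3, 0.0, 0.1]
opening: 0.0856
```

```bash
python3 - <<'E'
from h import *
st()
for n in("scene","top"):
    im=capture(n); cv2.imwrite(f"pics/{n}2.png",im[:,:,::-1])
    if n=='scene': crop(im,190,120,390,280,4,'pics/s2a.png')
    else: crop(im,180,145,345,300,3.8,'pics/t2a.png')
E
```

```text
t 1.03 pos [0.4135 0.3394 0.17  ] tx [-0.001 -0.001 -1.   ] yang 101.76 F [-0.3  0.   0.1] T [0.01 0.01 0.01] open 0.0856 j [ 26.8  22.4  89.1  -0.   68.6 -74.9]
```

View pics/s2a.png

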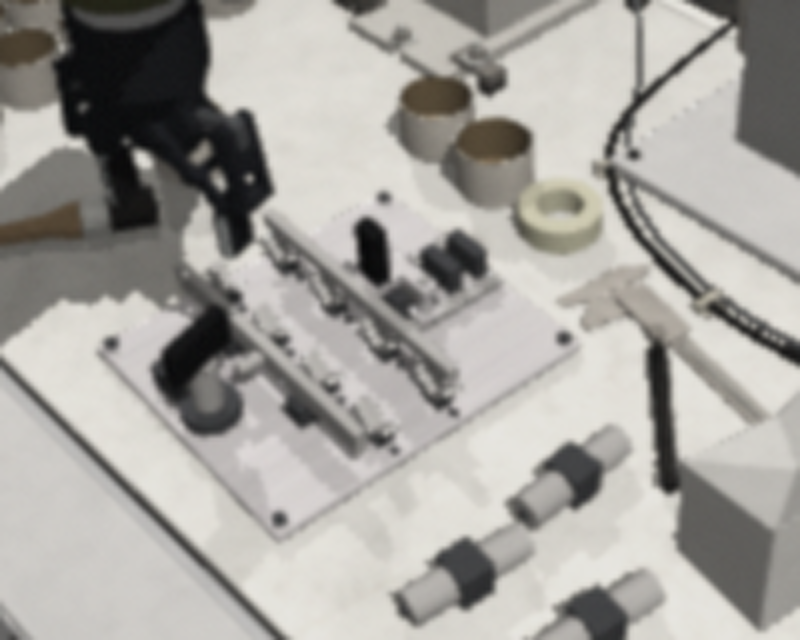

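View pics/t2a.png

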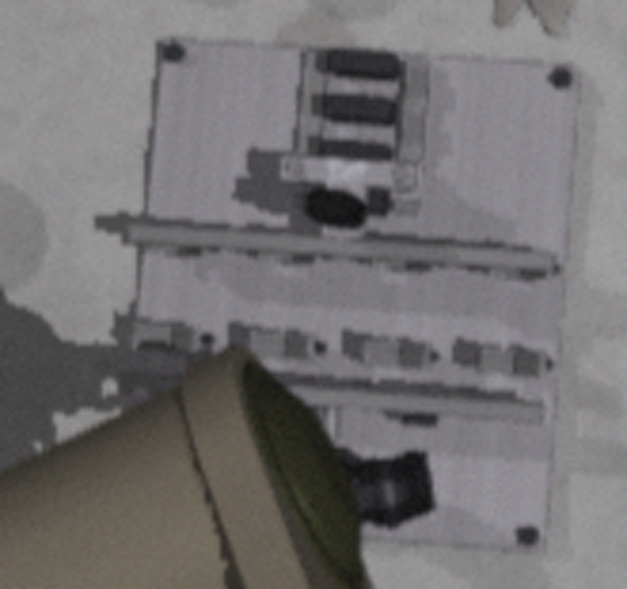

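Request:
move_arm(motion=[{"dx": 0,"dy": 0,"dz": -0.02,"rx": 0,"ry": 0,"rz": 0,"fingers": 0},{"dx": 0,"dy": 0,"dz": -0.045,"rx": 0,"ry": 0,"rz": 0,"fingers": 0},{"dx": 0,"dy": 0,"dz": -0.07,"rx": 0,"ry": 0,"rz": 0,"fingers": 0},{"dx": 0,"dy": 0,"dz": -0.09,"rx": 0,"ry": 0,"rz": 0,"fingers": 0},{"dx": 0,"dy": 0,"dz": -0.104,"rx": 0,"ry": 0,"rz": 0,"fingers": 0},{"dx": 0,"dy": 0,"dz": -0.104,"rx": 0,"ry": 0,"rz": 0,"fingers": 0}])

```text
time_s: 1.63
position: [0.4082, 0.3422, 0.065]
tool_rot: [-166.2, 89.7, -154.1]
contact_force: [-0.8, 1.0, 0.3]
opening: 0.0855
```

```bash
python3 - <<'E'
from h import *
st()
im=capture('scene'); crop(im,190,120,390,280,4,'pics/s3a.png')
E
```

```text
t 1.63 pos [0.4082 0.3422 0.065 ] tx [-0.004 -0.002 -1.   ] yang 102.12 F [-0.8  1.   0.3] T [ 0.06  0.05 -0.05] open 0.0855 j [ 27.4  29.9  95.3   0.   55.  -74.8]
```

View pics/s3a.png

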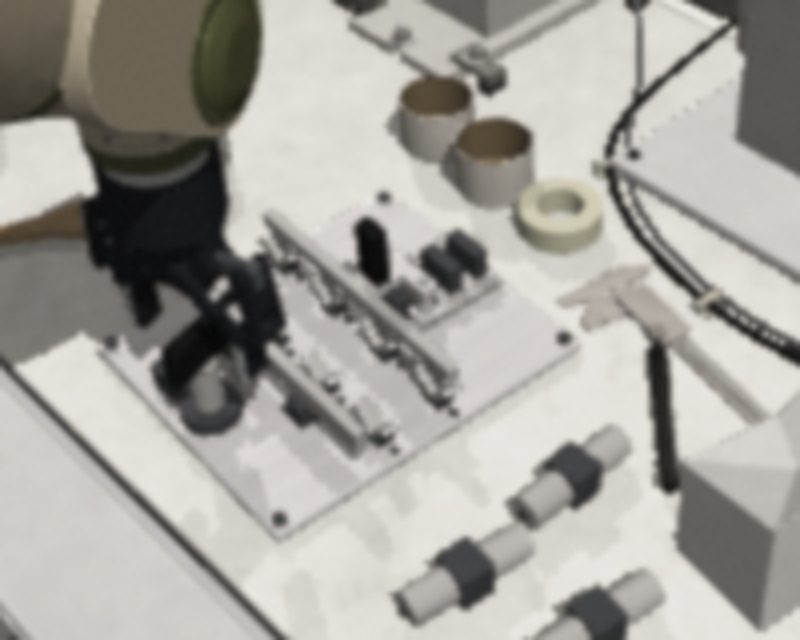

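Request:
move_arm(motion=[{"dx": 0,"dy": 0,"dz": 0,"rx": 0,"ry": 0,"rz": 0,"fingers": 1},{"dx": 0,"dy": 0,"dz": 0,"rx": 0,"ry": 0,"rz": 0,"fingers": 1},{"dx": 0,"dy": 0,"dz": 0,"rx": 0,"ry": 0,"rz": 0,"fingers": 1},{"dx": 0,"dy": 0,"dz": 0,"rx": 0,"ry": 0,"rz": 0,"fingers": 1},{"dx": 0,"dy": 0,"dz": 0,"rx": 0,"ry": 0,"rz": 0,"fingers": 1},{"dx": 0,"dy": 0,"dz": 0,"rx": 0,"ry": 0,"rz": 0,"fingers": 1},{"dx": 0,"dy": 0,"dz": 0,"rx": 0,"ry": 0,"rz": 0,"fingers": 1},{"dx": 0,"dy": 0,"dz": 0,"rx": 0,"ry": 0,"rz": 0,"fingers": 1}])

```text
time_s: 2.35
position: [0.4105, 0.3446, 0.0681]
tool_rot: [62.1, 89.7, 74.1]
contact_force: [-3.5, 17.5, 1.5]
opening: 0.0129
```

```bash
python3 - <<'E'
from h import *
st()
im=capture('scene'); crop(im,190,120,390,280,4,'pics/s4a.png')
E
```

```text
t 2.35 pos [0.4105 0.3446 0.0681] tx [ 0.002  0.006 -1.   ] yang 101.99 F [-3.5 17.5  1.5] T [ 2.38  0.5  -0.04] open 0.0129 j [ 27.4  29.8  95.    0.3  55.  -74.8]
```

View pics/s4a.png

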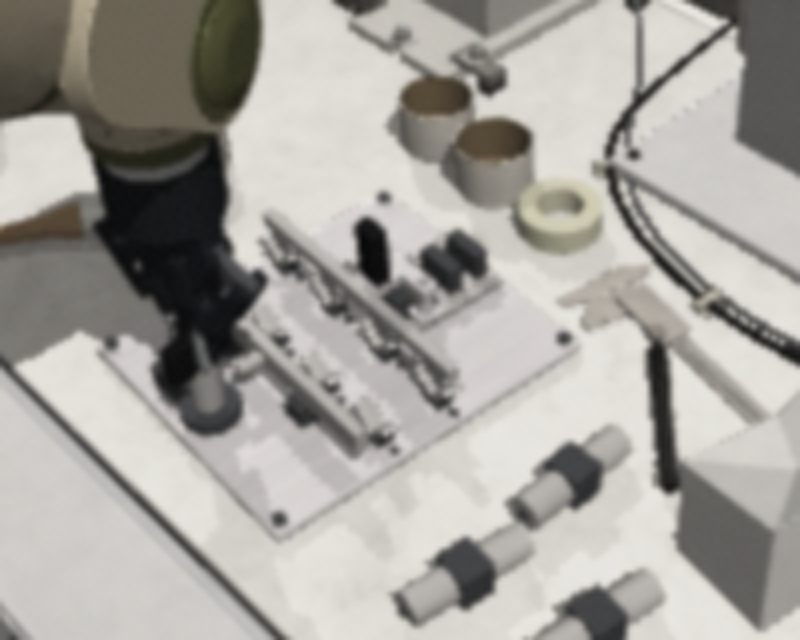

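Request:
move_arm(motion=[{"dx": 0,"dy": 0.003,"dz": 0,"rx": 0,"ry": 0,"rz": 0,"fingers": 1},{"dx": 0,"dy": 0.003,"dz": 0,"rx": 0,"ry": 0,"rz": 5,"fingers": 1},{"dx": 0,"dy": 0.003,"dz": 0,"rx": 0,"ry": 0,"rz": 10,"fingers": 1},{"dx": 0,"dy": 0.003,"dz": 0,"rx": 0,"ry": 0,"rz": 15,"fingers": 1},{"dx": 0,"dy": 0.003,"dz": 0,"rx": 0,"ry": 0,"rz": 20,"fingers": 1},{"dx": 0,"dy": 0.003,"dz": 0,"rx": 0,"ry": 0,"rz": 25,"fingers": 1},{"dx": 0,"dy": 0.003,"dz": 0,"rx": 0,"ry": 0,"rz": 30,"fingers": 1},{"dx": 0,"dy": 0.003,"dz": 0,"rx": 0,"ry": 0,"rz": 35,"fingers": 1},{"dx": 0,"dy": 0.003,"dz": 0,"rx": 0,"ry": 0,"rz": 40,"fingers": 1},{"dx": 0,"dy": 0.003,"dz": 0,"rx": 0,"ry": 0,"rz": 40,"fingers": 1}])

```text
time_s: 3.23
position: [0.4098, 0.3462, 0.0681]
tool_rot: [56.4, 89.9, 108.7]
contact_force: [-7.6, 6.6, 6.0]
opening: 0.0132
```

```bash
python3 - <<'E'
from h import *
st()
E
```

```text
t 3.23 pos [0.4098 0.3462 0.0681] tx [-0.001  0.002 -1.   ] yang 142.30 F [-7.6  6.6  6. ] T [1.   0.92 0.16] open 0.0132 j [  27.6   29.9   94.8    0.2   55.3 -114.8]
```

Request:
move_arm(motion=[{"dx": -0.001,"dy": 0.001,"dz": 0,"rx": 0,"ry": 0,"rz": 5,"fingers": 1},{"dx": -0.001,"dy": 0.001,"dz": 0,"rx": 0,"ry": 0,"rz": 10,"fingers": 1},{"dx": -0.001,"dy": 0.001,"dz": 0,"rx": 0,"ry": 0,"rz": 15,"fingers": 1},{"dx": -0.001,"dy": 0.001,"dz": 0,"rx": 0,"ry": 0,"rz": 20,"fingers": 1},{"dx": -0.001,"dy": 0.001,"dz": 0,"rx": 0,"ry": 0,"rz": 25,"fingers": 1},{"dx": -0.001,"dy": 0.001,"dz": 0,"rx": 0,"ry": 0,"rz": 29,"fingers": 1},{"dx": -0.001,"dy": 0.001,"dz": 0,"rx": 0,"ry": 0,"rz": 32,"fingers": 1},{"dx": -0.001,"dy": 0.001,"dz": 0,"rx": 0,"ry": 0,"rz": 32,"fingers": 1},{"dx": -0.001,"dy": 0.001,"dz": 0,"rx": 0,"ry": 0,"rz": 32,"fingers": 1}])

```text
time_s: 3.98
position: [0.4087, 0.3469, 0.0681]
tool_rot: [42.3, 89.9, 126.3]
contact_force: [-8.9, 5.2, 8.4]
opening: 0.0135
```

```bash
python3 - <<'E'
from h import *
st()
E
```

```text
t 3.98 pos [0.4087 0.3469 0.0681] tx [-0.001  0.002 -1.   ] yang 174.04 F [-8.9  5.2  8.4] T [0.71 0.99 0.01] open 0.0135 j [ 2.770e+01  2.990e+01  9.480e+01  1.000e-01  5.530e+01 -1.464e+02]
```

```bash
python3 - <<'E'
from h import *
for nm,p in (('far',(285,65)),('mid',(283,107)),('near',(280,150))):
  for z in (.02,.04,.06,.08):
    q=ray('top',p[0]/3.8+200,p[1]/3.8+145,z); s=proj('scene',q); print(nm,z,np.round(q,3),np.round((s-[190,120])*4))
E
cp pics/scene1.png /tmp/a.png; python3 - <<'E'
import sys;sys.path.insert(0,'.')
from h import *
im=cv2.imread('pics/scene1.png')[:,:,::-1]; crop(im,260,165,325,215,11,'pics/s1t.png')
E
```

```text
far 0.02 [0.639 0.333 0.02 ] [465. 254.]
far 0.04 [0.635 0.33  0.04 ] [464. 238.]
far 0.06 [0.632 0.327 0.06 ] [462. 222.]
far 0.08 [0.628 0.324 0.08 ] [460. 205.]
mid 0.02 [0.615 0.333 0.02 ] [442. 268.]
mid 0.04 [0.612 0.33  0.04 ] [441. 252.]
mid 0.06 [0.609 0.327 0.06 ] [439. 235.]
mid 0.08 [0.606 0.325 0.08 ] [437. 218.]
near 0.02 [0.592 0.334 0.02 ] [418. 283.]
near 0.04 [0.589 0.331 0.04 ] [416. 266.]
near 0.06 [0.587 0.328 0.06 ] [415. 250.]
near 0.08 [0.584 0.325 0.08 ] [413. 232.]
```

View pics/s1t.png

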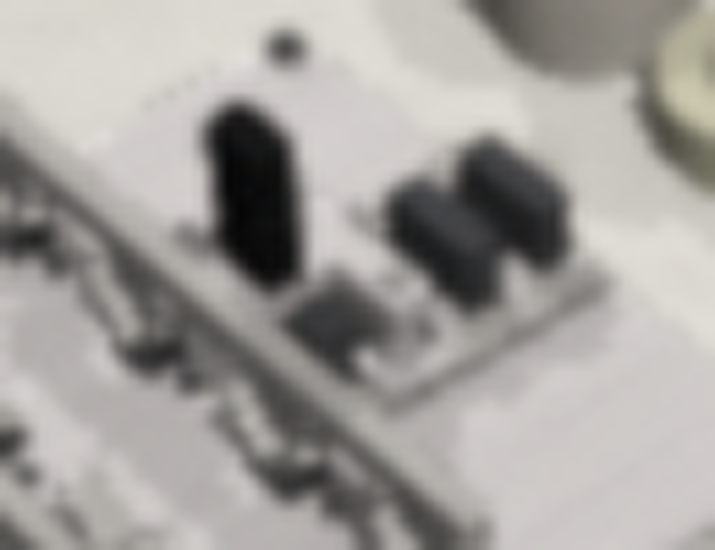

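Request:
move_arm(motion=[{"dx": 0,"dy": 0,"dz": 0,"rx": 0,"ry": 0,"rz": 0,"fingers": 0},{"dx": 0,"dy": 0,"dz": 0,"rx": 0,"ry": 0,"rz": 0,"fingers": 0},{"dx": 0,"dy": 0,"dz": 0,"rx": 0,"ry": 0,"rz": 0,"fingers": 0},{"dx": 0,"dy": 0,"dz": 0,"rx": 0,"ry": 0,"rz": 0,"fingers": 0},{"dx": 0,"dy": 0,"dz": 0,"rx": 0,"ry": 0,"rz": 0,"fingers": 0},{"dx": 0,"dy": 0,"dz": 0.03,"rx": 0,"ry": 0,"rz": 0,"fingers": 0},{"dx": 0,"dy": 0,"dz": 0.07,"rx": 0,"ry": 0,"rz": 0,"fingers": 0},{"dx": 0,"dy": 0,"dz": 0.1,"rx": 0,"ry": 0,"rz": 0,"fingers": 0},{"dx": 0.04,"dy": -0.002,"dz": 0.1,"rx": 0,"ry": 0,"rz": 0,"fingers": 0},{"dx": 0.08,"dy": -0.004,"dz": 0.1,"rx": 0,"ry": 0,"rz": 3,"fingers": 0},{"dx": 0.12,"dy": -0.006,"dz": 0.1,"rx": 0,"ry": 0,"rz": 3,"fingers": 0},{"dx": 0.144,"dy": -0.008,"dz": 0.1,"rx": 0,"ry": 0,"rz": 3,"fingers": 0},{"dx": 0.144,"dy": -0.008,"dz": 0.09,"rx": 0,"ry": 0,"rz": 3,"fingers": 0},{"dx": 0.144,"dy": -0.008,"dz": 0.08,"rx": 0,"ry": 0,"rz": 3,"fingers": 0}])

```text
time_s: 5.15
position: [0.5543, 0.3374, 0.1462]
tool_rot: [113.9, 90.0, -159.2]
contact_force: [-0.9, 0.4, -0.7]
opening: 0.085
```

```bash
python3 - <<'E'
from h import *
st()
im=capture('scene'); crop(im,190,120,390,280,4,'pics/s5a.png')
im=capture('top'); crop(im,200,145,345,300,3.8,'pics/t5a.png')
E
```

```text
t 5.15 pos [0.5543 0.3374 0.1462] tx [-0. -0. -1.] yang 176.94 F [-0.9  0.4 -0.7] T [ 0.03 -0.01 -0.  ] open 0.0850 j [  21.    37.5   68.6    0.    73.9 -155.9]
```

View pics/s5a.png

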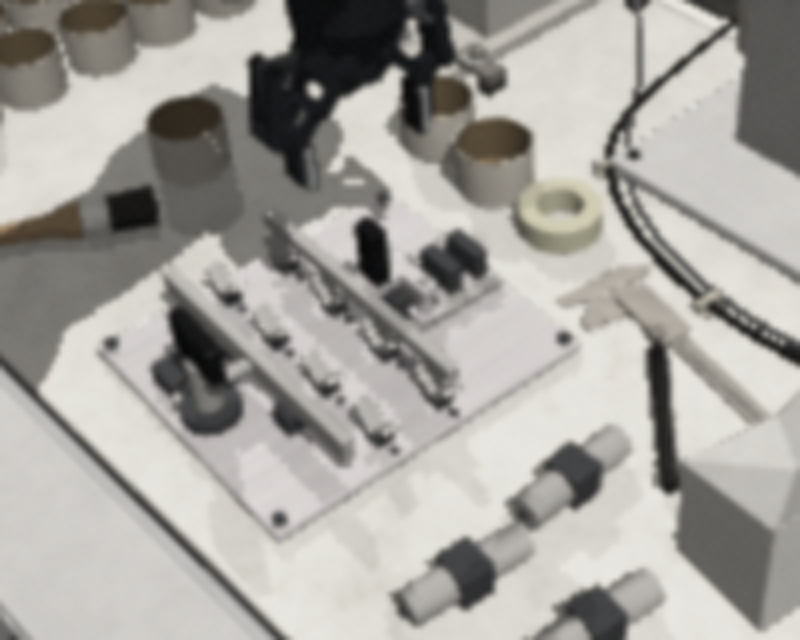

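View pics/t5a.png

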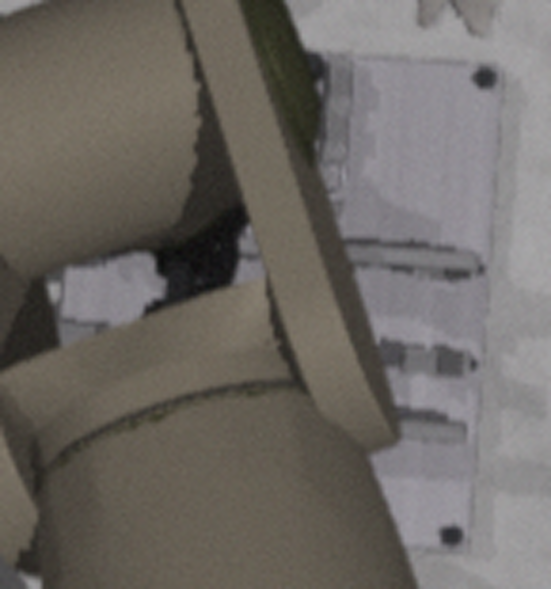

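Request:
move_arm(motion=[{"dx": 0,"dy": 0,"dz": -0.03,"rx": 0,"ry": 0,"rz": 0,"fingers": 0},{"dx": 0,"dy": 0,"dz": -0.055,"rx": 0,"ry": 0,"rz": 0,"fingers": 0},{"dx": 0,"dy": 0,"dz": -0.072,"rx": 0,"ry": 0,"rz": 0,"fingers": 0},{"dx": 0,"dy": 0,"dz": -0.079,"rx": 0,"ry": 0,"rz": 0,"fingers": 0},{"dx": 0,"dy": 0,"dz": -0.079,"rx": 0,"ry": 0,"rz": 0,"fingers": 0.3},{"dx": 0,"dy": 0,"dz": -0.079,"rx": 0,"ry": 0,"rz": 0,"fingers": 1},{"dx": 0,"dy": 0,"dz": -0.079,"rx": 0,"ry": 0,"rz": 0,"fingers": 1},{"dx": 0,"dy": 0,"dz": -0.079,"rx": 0,"ry": 0,"rz": 0,"fingers": 1},{"dx": 0,"dy": 0,"dz": -0.079,"rx": 0,"ry": 0,"rz": 0,"fingers": 1},{"dx": 0,"dy": 0,"dz": -0.079,"rx": 0,"ry": 0,"rz": 0,"fingers": 1},{"dx": 0,"dy": 0,"dz": -0.079,"rx": 0,"ry": 0,"rz": 0,"fingers": 1},{"dx": 0,"dy": 0,"dz": -0.079,"rx": 0,"ry": 0,"rz": 0,"fingers": 1}], grip_force=50)

```text
time_s: 6.25
position: [0.5539, 0.3381, 0.0692]
tool_rot: [-61.8, 89.9, 25.2]
contact_force: [-1.0, -0.0, 5.6]
opening: 0.0151
```

```bash
python3 - <<'E'
from h import *
st()
im=capture('scene'); crop(im,190,120,390,280,4,'pics/s6a.png')
E
```

```text
t 6.25 pos [0.5539 0.3381 0.0692] tx [ 0.001  0.001 -1.   ] yang 177.01 F [-1.  -0.   5.6] T [-0.02  0.29 -0.13] open 0.0151 j [  21.1   42.1   72.8    0.    65.  -155.9]
```

View pics/s6a.png

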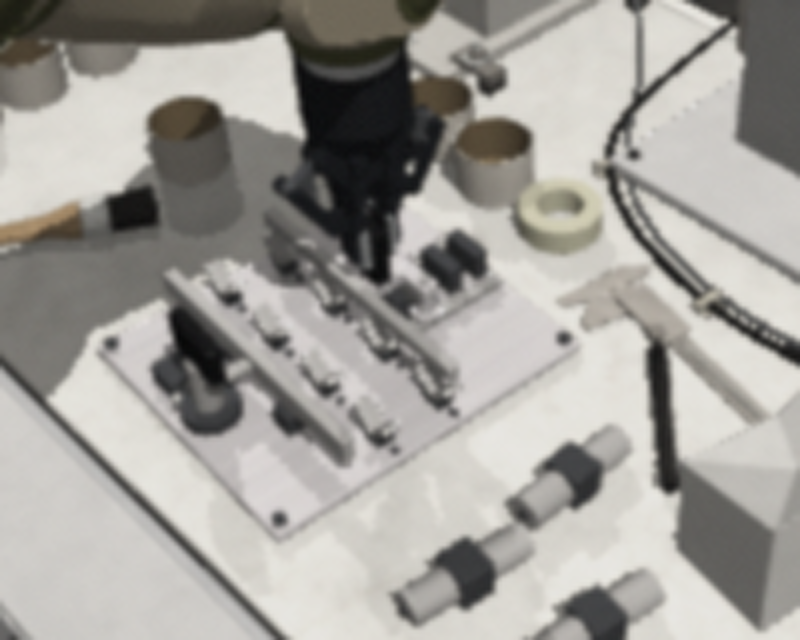

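Request:
move_arm(motion=[{"dx": 0,"dy": 0,"dz": 0.007,"rx": 0,"ry": 0,"rz": 0,"fingers": 1},{"dx": 0,"dy": 0,"dz": 0.014,"rx": 0,"ry": 0,"rz": 0,"fingers": 1},{"dx": 0,"dy": 0,"dz": 0.02,"rx": 0,"ry": 0,"rz": 0,"fingers": 1},{"dx": 0,"dy": 0,"dz": 0.02,"rx": 0,"ry": 0,"rz": 0,"fingers": 1},{"dx": 0,"dy": 0,"dz": 0.02,"rx": 0,"ry": 0,"rz": 0,"fingers": 1}])

```text
time_s: 6.72
position: [0.5538, 0.338, 0.0887]
tool_rot: [-65.8, 89.9, 21.2]
contact_force: [1.0, 2.3, -2.4]
opening: 0.0154
```

```bash
python3 - <<'E'
from h import *
st()
im=capture('scene'); crop(im,190,120,390,280,4,'pics/s7a.png')
E
```

```text
t 6.72 pos [0.5538 0.338  0.0887] tx [ 0.001  0.    -1.   ] yang 177.02 F [ 1.   2.3 -2.4] T [ 0.31 -0.23 -0.06] open 0.0154 j [  21.1   40.8   72.     0.    67.2 -155.9]
```

View pics/s7a.png

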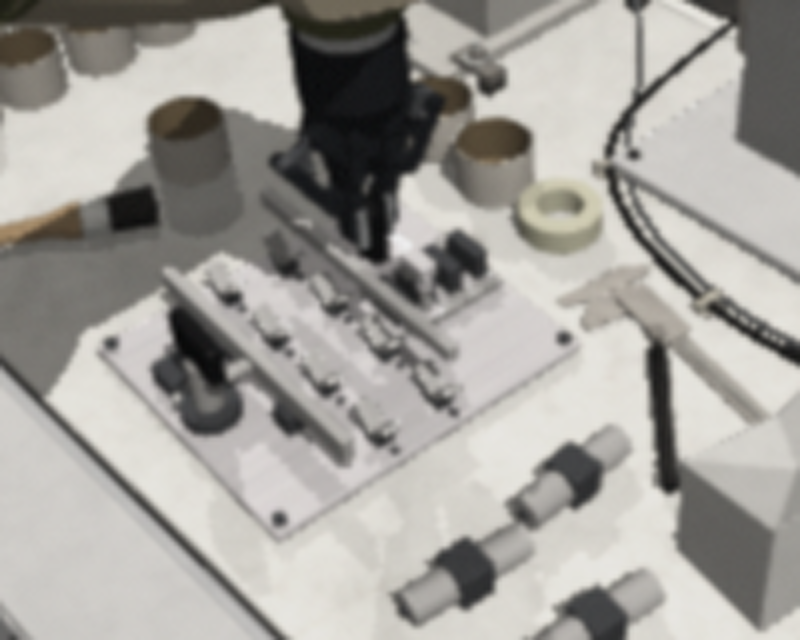

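Request:
move_arm(motion=[{"dx": 0.008,"dy": 0,"dz": 0,"rx": 0,"ry": 0,"rz": 0,"fingers": 1},{"dx": 0.017,"dy": -0.001,"dz": 0,"rx": 0,"ry": 0,"rz": 0,"fingers": 1},{"dx": 0.025,"dy": -0.0013,"dz": 0,"rx": 0,"ry": 0,"rz": 0,"fingers": 1},{"dx": 0.025,"dy": -0.0013,"dz": 0,"rx": 0,"ry": 0,"rz": 0,"fingers": 1},{"dx": 0.025,"dy": -0.0013,"dz": 0,"rx": 0,"ry": 0,"rz": 0,"fingers": 1},{"dx": 0.025,"dy": -0.0013,"dz": -0.007,"rx": 0,"ry": 0,"rz": 0,"fingers": 1},{"dx": 0.025,"dy": -0.0013,"dz": -0.014,"rx": 0,"ry": 0,"rz": 0,"fingers": 1},{"dx": 0.025,"dy": -0.0013,"dz": -0.02,"rx": 0,"ry": 0,"rz": 0,"fingers": 1},{"dx": 0.025,"dy": -0.0013,"dz": -0.02,"rx": 0,"ry": 0,"rz": 0,"fingers": 1},{"dx": 0.025,"dy": -0.0013,"dz": -0.02,"rx": 0,"ry": 0,"rz": 0,"fingers": 1}])

```text
time_s: 7.6
position: [0.5791, 0.3367, 0.0692]
tool_rot: [-77.4, 89.9, 9.6]
contact_force: [1.4, -0.1, 6.6]
opening: 0.0152
```

```bash
python3 - <<'E'
from h import *
st()
im=capture('scene'); crop(im,190,120,390,280,4,'pics/s8a.png')
E
```

```text
t 7.60 pos [0.5791 0.3367 0.0692] tx [ 0.002  0.    -1.   ] yang 177.02 F [ 1.4 -0.1  6.6] T [ 0.03 -0.03 -0.11] open 0.0152 j [  20.2   44.5   68.2   -0.    67.1 -156.8]
```

View pics/s8a.png

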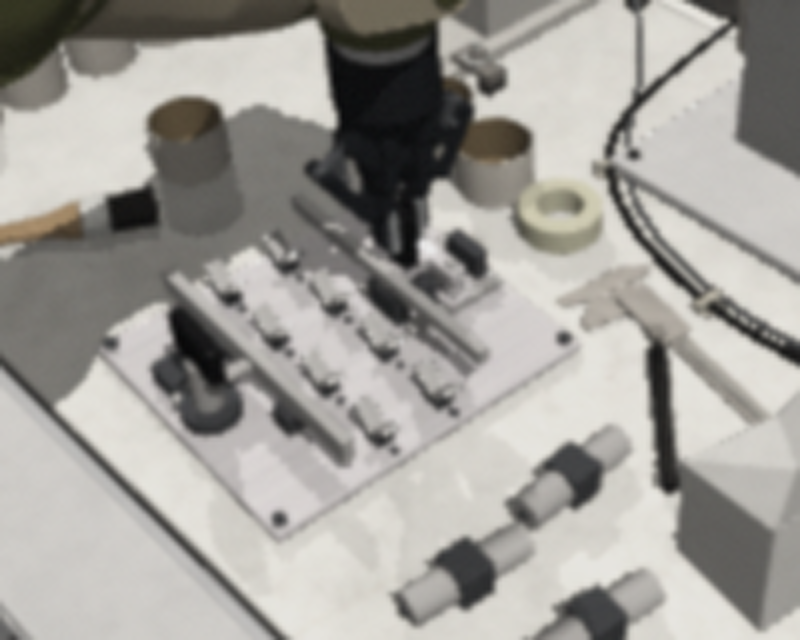

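Request:
move_arm(motion=[{"dx": 0,"dy": 0,"dz": 0,"rx": 0,"ry": 0,"rz": 0,"fingers": 0},{"dx": 0,"dy": 0,"dz": 0,"rx": 0,"ry": 0,"rz": 0,"fingers": 0},{"dx": 0,"dy": 0,"dz": 0,"rx": 0,"ry": 0,"rz": 0,"fingers": 0},{"dx": 0,"dy": 0,"dz": 0,"rx": 0,"ry": 0,"rz": 0,"fingers": 0},{"dx": 0,"dy": 0,"dz": 0,"rx": 0,"ry": 0,"rz": 0,"fingers": 0},{"dx": 0,"dy": 0,"dz": 0.03,"rx": 0,"ry": 0,"rz": 0,"fingers": 0},{"dx": 0,"dy": 0,"dz": 0.07,"rx": 0,"ry": 0,"rz": 0,"fingers": 0},{"dx": -0.02,"dy": 0,"dz": 0.11,"rx": 0,"ry": 0,"rz": -7,"fingers": 0},{"dx": -0.05,"dy": 0,"dz": 0.14,"rx": 0,"ry": 0,"rz": -14,"fingers": 0},{"dx": -0.08,"dy": 0,"dz": 0.16,"rx": 0,"ry": 0,"rz": -21,"fingers": 0},{"dx": -0.11,"dy": 0,"dz": 0.16,"rx": 0,"ry": 0,"rz": -28,"fingers": 0},{"dx": -0.14,"dy": 0,"dz": 0.16,"rx": 0,"ry": 0,"rz": -35,"fingers": 0},{"dx": -0.17,"dy": 0,"dz": 0.16,"rx": 0,"ry": 0,"rz": -42,"fingers": 0},{"dx": -0.18,"dy": 0,"dz": 0.16,"rx": 0,"ry": 0,"rz": -49,"fingers": 0},{"dx": -0.18,"dy": 0,"dz": 0.16,"rx": 0,"ry": 0,"rz": -56,"fingers": 0},{"dx": -0.18,"dy": 0,"dz": 0.16,"rx": 0,"ry": 0,"rz": -63,"fingers": 0},{"dx": -0.18,"dy": 0,"dz": 0.16,"rx": 0,"ry": 0,"rz": -70,"fingers": 0},{"dx": -0.18,"dy": 0,"dz": 0.16,"rx": 0,"ry": 0,"rz": -77,"fingers": 0},{"dx": -0.18,"dy": 0,"dz": 0.16,"rx": 0,"ry": 0,"rz": -84,"fingers": 0},{"dx": -0.18,"dy": 0,"dz": 0.16,"rx": 0,"ry": 0,"rz": -90,"fingers": 0}])

```text
time_s: 9.32
position: [0.3985, 0.3366, 0.2283]
tool_rot: [-116.0, 90.0, -119.3]
contact_force: [0.5, 0.5, -0.0]
opening: 0.0854
```

```bash
python3 - <<'E'
from h import *
st()
im=capture('scene'); cv2.imwrite('pics/scene9.png',im[:,:,::-1]); crop(im,210,150,390,330,3.5,'pics/s9a.png')
im=capture('top');  cv2.imwrite('pics/top9.png',im[:,:,::-1]);crop(im,240,145,490,300,3.2,'pics/t9a.png')
E
```

```text
t 9.32 pos [0.3985 0.3366 0.2283] tx [-0. -0. -1.] yang 86.67 F [ 0.5  0.5 -0. ] T [ 0.01 -0.02 -0.05] open 0.0854 j [ 27.3  17.6  86.7  -0.   75.7 -59.4]
```

View pics/s9a.png

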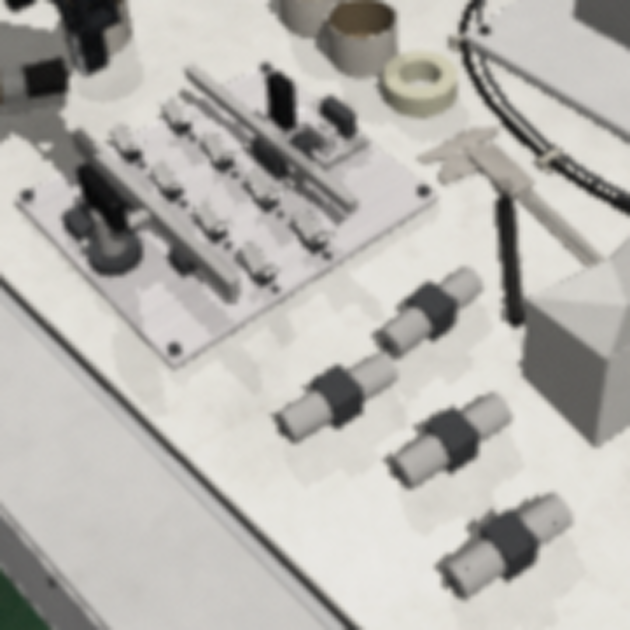

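View pics/t9a.png

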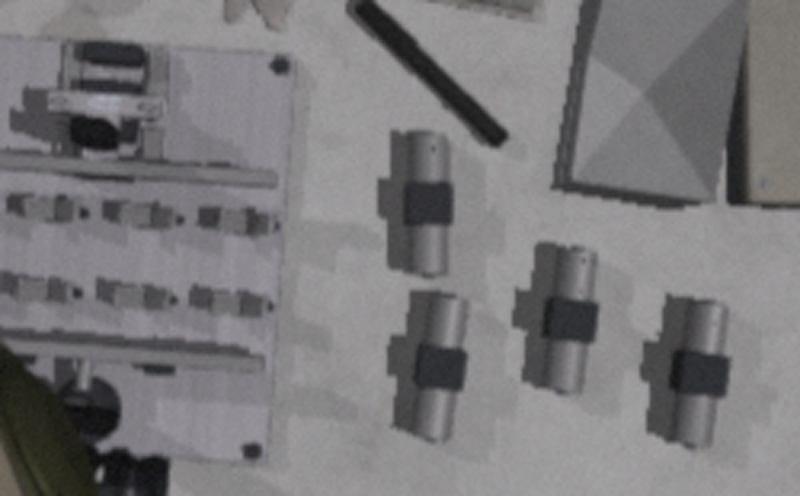

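```bash
cat > roll.py <<'E'
from h import *
T=dict(A=((427,132),(429,272),(428,203)),B=((448,295),(434,438),(441,367)),C=((582,250),(563,390),(571,320)),D=((712,303),(692,444),(699,374)))
S=dict(A=(431,308),B=(340,395),C=(452,438),D=(510,543))
g=lambda p,z:ray('top',p[0]/3.2+240-.34,p[1]/3.2+145-.34,z)
for k in T:
    a,b,c=T[k];P,Q,M=g(a,.018),g(b,.018),g(c,.026)
    N=ray('scene',S[k][0]/3.5+210-.36,S[k][1]/3.5+150-.36,.018)
    d=P-Q
    print(k,'mid',np.round((P+Q)/2,4)[:2],'collar',np.round(M,4)[:2],'scene',np.round(N,4)[:2],'len',round(np.linalg.norm(d),4),'ang',round(np.degrees(np.arctan2(d[1],d[0])),1))
E
python3 roll.py
```

```text
A mid [0.5466 0.1278] collar [0.5452 0.1284] scene [0.5438 0.128 ] len 0.0901 ang 1.2
B mid [0.4421 0.1188] collar [0.4419 0.1195] scene [0.4408 0.1174] len 0.0905 ang -5.3
C mid [0.4729 0.0358] collar [0.4727 0.038 ] scene [0.4709 0.0366] len 0.0894 ang -7.9
D mid [ 0.4406 -0.0454] collar [ 0.4404 -0.0415] scene [ 0.4393 -0.0451] len 0.0894 ang -8.7
```

Request:
move_arm(motion=[{"dx": 0.01,"dy": -0.04,"dz": 0,"rx": 0,"ry": 0,"rz": -2,"fingers": 0.2},{"dx": 0.02,"dy": -0.08,"dz": -0.01,"rx": 0,"ry": 0,"rz": -2,"fingers": 0.2},{"dx": 0.03,"dy": -0.12,"dz": -0.02,"rx": 0,"ry": 0,"rz": -2,"fingers": 0.2},{"dx": 0.04,"dy": -0.16,"dz": -0.03,"rx": 0,"ry": 0,"rz": -2,"fingers": 0.2},{"dx": 0.042,"dy": -0.2,"dz": -0.06,"rx": 0,"ry": 0,"rz": -2,"fingers": 0.2},{"dx": 0.042,"dy": -0.218,"dz": -0.09,"rx": 0,"ry": 0,"rz": -2,"fingers": 0.2},{"dx": 0.042,"dy": -0.218,"dz": -0.12,"rx": 0,"ry": 0,"rz": -2,"fingers": 0.2},{"dx": 0.042,"dy": -0.218,"dz": -0.15,"rx": 0,"ry": 0,"rz": -2,"fingers": 0.2},{"dx": 0.042,"dy": -0.218,"dz": -0.155,"rx": 0,"ry": 0,"rz": -2,"fingers": 0.2}])

```text
time_s: 10.17
position: [0.4382, 0.1181, 0.0696]
tool_rot: [-174.8, 89.6, -179.6]
contact_force: [-0.2, 0.2, -0.6]
opening: 0.0685
```

```bash
python3 - <<'E'
from h import *
st()
im=capture('scene'); crop(im,210,150,390,330,3.5,'pics/s10a.png')
E
```

```text
t 10.17 pos [0.4382 0.1181 0.0696] tx [-0.007 -0.    -1.   ] yang 85.14 F [-0.2  0.2 -0.6] T [-0.01  0.01  0.02] open 0.0685 j [  0.2  21.5 108.4  -0.   50.5 -84.9]
```

View pics/s10a.png

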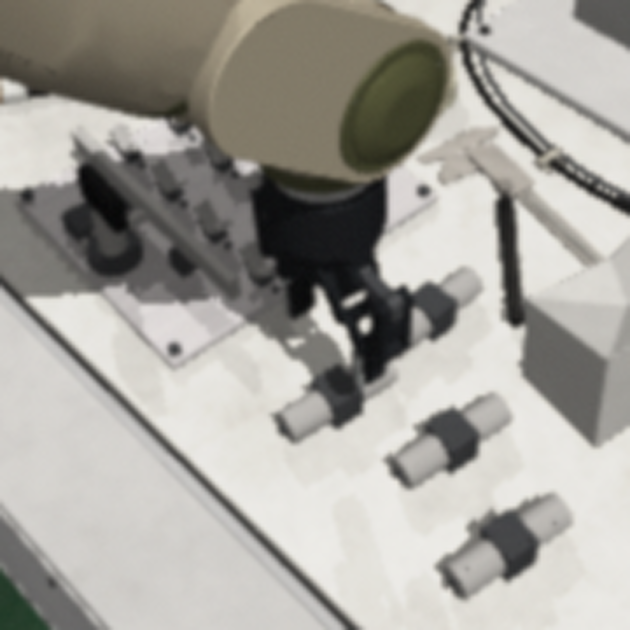

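Request:
move_arm(motion=[{"dx": 0,"dy": 0,"dz": -0.02,"rx": 0,"ry": 0,"rz": 0,"fingers": 0.2},{"dx": 0,"dy": 0,"dz": -0.045,"rx": 0,"ry": 0,"rz": 0,"fingers": 0.2},{"dx": 0,"dy": 0,"dz": -0.06,"rx": 0,"ry": 0,"rz": 0,"fingers": 0.2},{"dx": 0,"dy": 0,"dz": -0.068,"rx": 0,"ry": 0,"rz": 0,"fingers": 0.2},{"dx": 0,"dy": 0,"dz": -0.068,"rx": 0,"ry": 0,"rz": 0,"fingers": 0.2},{"dx": 0,"dy": 0,"dz": -0.068,"rx": 0,"ry": 0,"rz": 0,"fingers": 1},{"dx": 0,"dy": 0,"dz": -0.068,"rx": 0,"ry": 0,"rz": 0,"fingers": 1},{"dx": 0,"dy": 0,"dz": -0.068,"rx": 0,"ry": 0,"rz": 0,"fingers": 1},{"dx": 0,"dy": 0,"dz": -0.068,"rx": 0,"ry": 0,"rz": 0,"fingers": 1},{"dx": 0,"dy": 0,"dz": -0.068,"rx": 0,"ry": 0,"rz": 0,"fingers": 1},{"dx": 0,"dy": 0,"dz": -0.068,"rx": 0,"ry": 0,"rz": 0,"fingers": 1}], grip_force=70)

```text
time_s: 11.13
position: [0.4414, 0.1188, 0.0067]
tool_rot: [7.1, 89.9, 2.2]
contact_force: [-1.4, -0.8, 10.0]
opening: 0.0286
```

```bash
python3 - <<'E'
from h import *
st()
im=capture('scene'); crop(im,210,150,390,330,3.5,'pics/s11a.png')
E
```

```text
t 11.13 pos [0.4414 0.1188 0.0067] tx [ 0.002  0.    -1.   ] yang 85.04 F [-1.4 -0.8 10. ] T [ 0.01  0.35 -0.05] open 0.0286 j [  0.3  28.5 110.4   0.   41.  -84.7]
```

View pics/s11a.png

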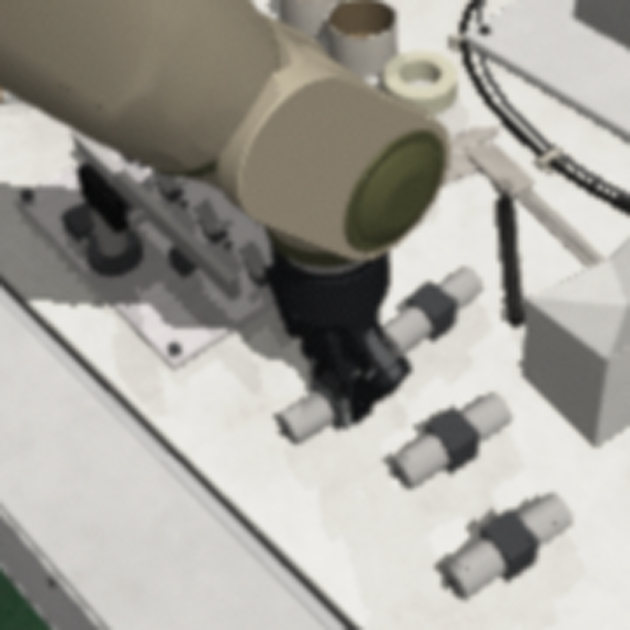

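Request:
move_arm(motion=[{"dx": 0,"dy": 0,"dz": 0.02,"rx": 0,"ry": 0,"rz": 0,"fingers": 1},{"dx": 0,"dy": 0,"dz": 0.05,"rx": 0,"ry": 0,"rz": 0,"fingers": 1},{"dx": 0,"dy": 0,"dz": 0.085,"rx": 0,"ry": 0,"rz": 0,"fingers": 1},{"dx": 0,"dy": 0.01,"dz": 0.12,"rx": 0,"ry": 0,"rz": 0,"fingers": 1},{"dx": 0.007,"dy": 0.04,"dz": 0.145,"rx": 0,"ry": 0,"rz": 2,"fingers": 1},{"dx": 0.015,"dy": 0.075,"dz": 0.15,"rx": 0,"ry": 0,"rz": 2,"fingers": 1},{"dx": 0.023,"dy": 0.11,"dz": 0.15,"rx": 0,"ry": 0,"rz": 2,"fingers": 1},{"dx": 0.032,"dy": 0.145,"dz": 0.15,"rx": 0,"ry": 0,"rz": 2,"fingers": 1},{"dx": 0.04,"dy": 0.18,"dz": 0.15,"rx": 0,"ry": 0,"rz": 2,"fingers": 1},{"dx": 0.048,"dy": 0.215,"dz": 0.15,"rx": 0,"ry": 0,"rz": 2,"fingers": 1},{"dx": 0.056,"dy": 0.25,"dz": 0.15,"rx": 0,"ry": 0,"rz": 2,"fingers": 1},{"dx": 0.064,"dy": 0.28,"dz": 0.15,"rx": 0,"ry": 0,"rz": 2,"fingers": 1},{"dx": 0.069,"dy": 0.305,"dz": 0.15,"rx": 0,"ry": 0,"rz": 2,"fingers": 1},{"dx": 0.069,"dy": 0.314,"dz": 0.15,"rx": 0,"ry": 0,"rz": 2,"fingers": 1},{"dx": 0.069,"dy": 0.314,"dz": 0.15,"rx": 0,"ry": 0,"rz": 2,"fingers": 1}])

```text
time_s: 12.43
position: [0.5088, 0.4342, 0.1547]
tool_rot: [-164.3, 90.0, -167.2]
contact_force: [0.4, -0.1, -2.7]
opening: 0.0289
```

```bash
python3 - <<'E'
from h import *
st()
im=capture('scene'); crop(im,150,100,390,280,3.3,'pics/s12a.png')
im=capture('top'); crop(im,200,145,490,300,2.7,'pics/t12a.png')
E
```

```text
t 12.43 pos [0.5088 0.4342 0.1547] tx [-0.001 -0.    -1.   ] yang 87.15 F [ 0.4 -0.1 -2.7] T [-0.06 -0.04  0.01] open 0.0289 j [ 30.5  39.8  63.4   0.   76.9 -56.7]
```

View pics/s12a.png

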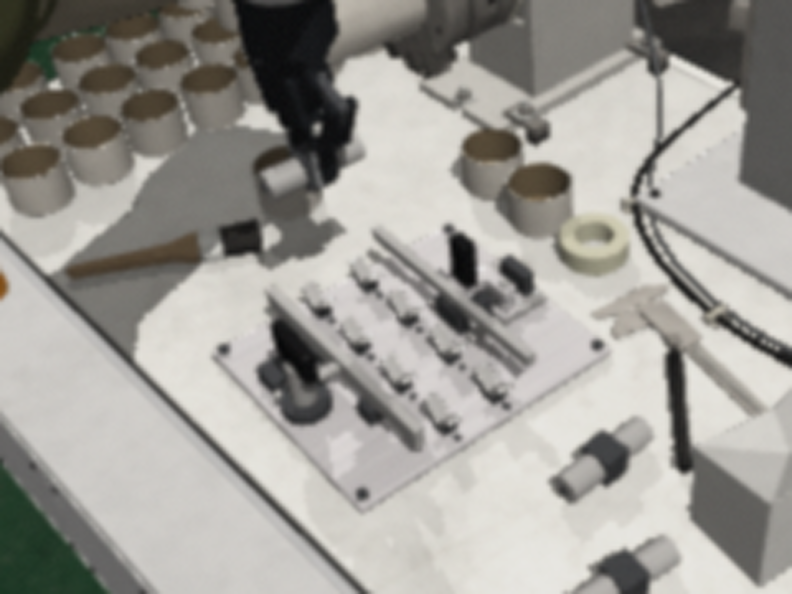

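View pics/t12a.png

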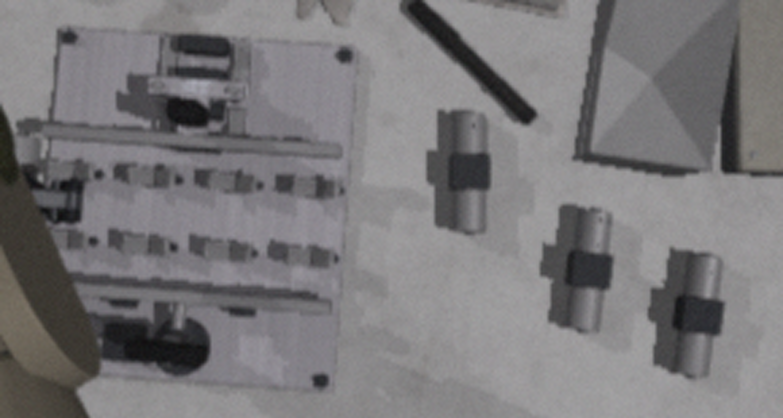

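Request:
move_arm(motion=[{"dx": 0.001,"dy": 0,"dz": -0.03,"rx": 0,"ry": 0,"rz": 0,"fingers": 1},{"dx": 0.001,"dy": 0,"dz": -0.065,"rx": 0,"ry": 0,"rz": 0,"fingers": 1},{"dx": 0.001,"dy": 0,"dz": -0.09,"rx": 0,"ry": 0,"rz": 0,"fingers": 1},{"dx": 0.001,"dy": 0,"dz": -0.105,"rx": 0,"ry": 0,"rz": 0,"fingers": 1},{"dx": 0.001,"dy": 0,"dz": -0.113,"rx": 0,"ry": 0,"rz": 0,"fingers": 1},{"dx": 0.001,"dy": 0,"dz": -0.119,"rx": 0,"ry": 0,"rz": 0,"fingers": 1},{"dx": 0.001,"dy": 0,"dz": -0.124,"rx": 0,"ry": 0,"rz": 0,"fingers": 1},{"dx": 0.001,"dy": 0,"dz": -0.124,"rx": 0,"ry": 0,"rz": 0,"fingers": 1},{"dx": 0.001,"dy": 0,"dz": -0.124,"rx": 0,"ry": 0,"rz": 0,"fingers": 1}])

```text
time_s: 13.28
position: [0.511, 0.4327, 0.0323]
tool_rot: [33.0, 89.9, 30.1]
contact_force: [0.0, -0.1, -3.2]
opening: 0.029
```

```bash
python3 - <<'E'
from h import *
st()
im=capture('scene'); crop(im,190,120,390,280,4,'pics/s13a.png')
im=capture('top'); crop(im,190,145,345,300,3.7,'pics/t13a.png')
E
```

```text
t 13.28 pos [0.511  0.4327 0.0323] tx [ 0.001  0.001 -1.   ] yang 87.01 F [ 0.  -0.1 -3.2] T [ 0.02  0.01 -0.  ] open 0.0290 j [ 30.3  47.   69.6  -0.   63.3 -56.8]
```

View pics/s13a.png

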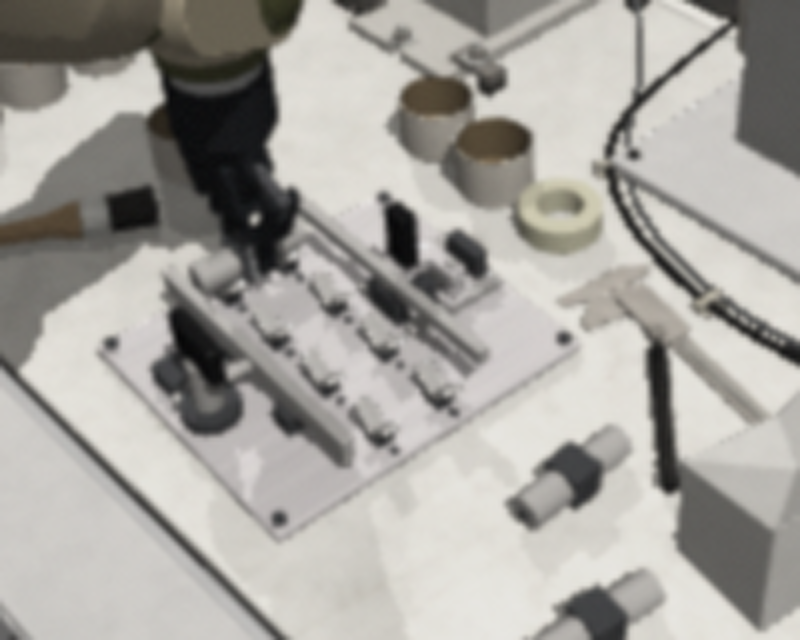

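View pics/t13a.png

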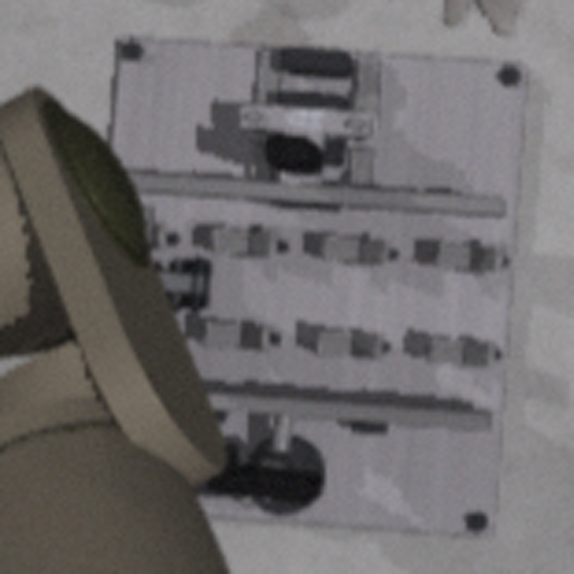

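Request:
move_arm(motion=[{"dx": 0,"dy": 0,"dz": -0.002,"rx": 0,"ry": 0,"rz": 0,"fingers": 1},{"dx": 0,"dy": 0,"dz": -0.004,"rx": 0,"ry": 0,"rz": 0,"fingers": 1},{"dx": 0,"dy": 0,"dz": -0.004,"rx": 0,"ry": 0,"rz": 0,"fingers": 1},{"dx": 0,"dy": 0,"dz": -0.004,"rx": 0,"ry": 0,"rz": 0,"fingers": 1}])

```text
time_s: 13.72
position: [0.5113, 0.4328, 0.0305]
tool_rot: [18.5, 89.9, 15.5]
contact_force: [-5.3, -6.5, 16.3]
opening: 0.0286
```

```bash
python3 - <<'E'
from h import *
st()
E
```

```text
t 13.72 pos [0.5113 0.4328 0.0305] tx [ 0.002  0.001 -1.   ] yang 87.05 F [-5.3 -6.5 16.3] T [-0.86  1.25  0.15] open 0.0286 j [ 30.3  47.2  69.6  -0.   63.1 -56.8]
```

Request:
move_arm(motion=[{"dx": 0,"dy": 0,"dz": -0.001,"rx": 0,"ry": 0,"rz": 0,"fingers": 0.47},{"dx": 0,"dy": 0,"dz": -0.001,"rx": 0,"ry": 0,"rz": 0,"fingers": 0.47},{"dx": 0,"dy": 0,"dz": -0.001,"rx": 0,"ry": 0,"rz": 0,"fingers": 0.47},{"dx": 0,"dy": 0,"dz": 0,"rx": 0,"ry": 0,"rz": 0,"fingers": 0.47},{"dx": 0,"dy": 0,"dz": 0.01,"rx": 0,"ry": 0,"rz": 0,"fingers": 0.47},{"dx": 0,"dy": 0,"dz": 0.03,"rx": 0,"ry": 0,"rz": 0,"fingers": 0.47},{"dx": 0,"dy": 0,"dz": 0.06,"rx": 0,"ry": 0,"rz": 0,"fingers": 0.47},{"dx": 0,"dy": 0,"dz": 0.1,"rx": 0,"ry": 0,"rz": 0,"fingers": 0.47},{"dx": 0,"dy": 0,"dz": 0.13,"rx": 0,"ry": 0,"rz": 0,"fingers": 0.2},{"dx": 0,"dy": -0.035,"dz": 0.13,"rx": 0,"ry": 0,"rz": 0,"fingers": 0.2},{"dx": 0,"dy": -0.07,"dz": 0.13,"rx": 0,"ry": 0,"rz": 0,"fingers": 0.2},{"dx": 0,"dy": -0.105,"dz": 0.13,"rx": 0,"ry": 0,"rz": 0,"fingers": 0.2},{"dx": 0.01,"dy": -0.14,"dz": 0.13,"rx": 0,"ry": 0,"rz": 0,"fingers": 0.2},{"dx": 0.01,"dy": -0.16,"dz": 0.13,"rx": 0,"ry": 0,"rz": 0,"fingers": 0.2}])

```text
time_s: 14.88
position: [0.5216, 0.2697, 0.1584]
tool_rot: [-7.6, 89.9, -10.7]
contact_force: [0.5, 0.4, 0.6]
opening: 0.0685
```

```bash
python3 - <<'E'
from h import *
st()
im=capture('scene'); crop(im,190,120,390,320,3.8,'pics/s14a.png')
im=capture('top'); crop(im,240,145,490,300,3.2,'pics/t14a.png')
E
```

```text
t 14.88 pos [0.5216 0.2697 0.1584] tx [ 0.002 -0.    -1.   ] yang 86.92 F [0.5 0.4 0.6] T [0.02 0.01 0.02] open 0.0685 j [ 15.9  29.2  80.5  -0.   70.2 -71. ]
```

View pics/s14a.png

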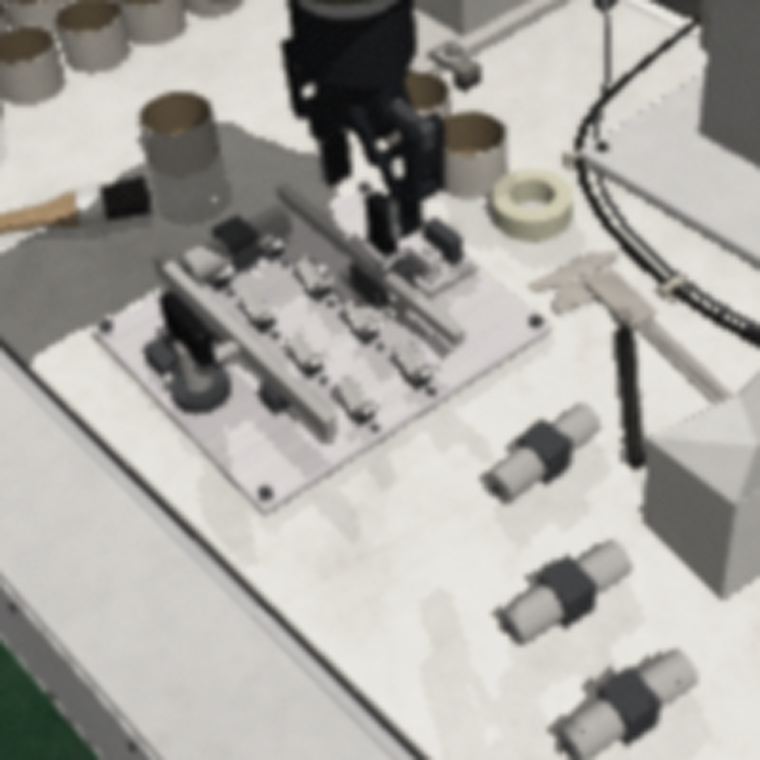

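View pics/t14a.png

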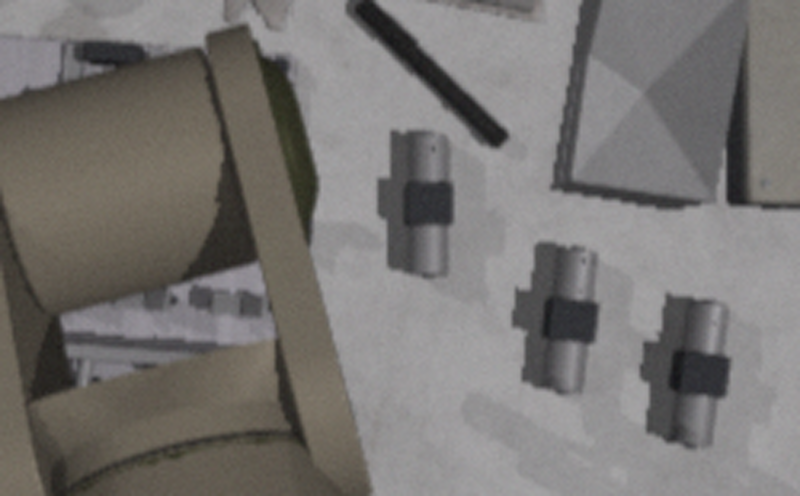

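Request:
move_arm(motion=[{"dx": 0.006,"dy": -0.035,"dz": 0,"rx": 0,"ry": 0,"rz": 2,"fingers": 0.2},{"dx": 0.012,"dy": -0.07,"dz": 0,"rx": 0,"ry": 0,"rz": 4,"fingers": 0.2},{"dx": 0.018,"dy": -0.105,"dz": -0.01,"rx": 0,"ry": 0,"rz": 4,"fingers": 0.2},{"dx": 0.024,"dy": -0.135,"dz": -0.03,"rx": 0,"ry": 0,"rz": 4,"fingers": 0.2},{"dx": 0.024,"dy": -0.145,"dz": -0.06,"rx": 0,"ry": 0,"rz": 4,"fingers": 0.2},{"dx": 0.024,"dy": -0.145,"dz": -0.085,"rx": 0,"ry": 0,"rz": 4,"fingers": 0.2},{"dx": 0.024,"dy": -0.145,"dz": -0.11,"rx": 0,"ry": 0,"rz": 4,"fingers": 0.2},{"dx": 0.024,"dy": -0.145,"dz": -0.13,"rx": 0,"ry": 0,"rz": 4,"fingers": 0.2},{"dx": 0.024,"dy": -0.145,"dz": -0.145,"rx": 0,"ry": 0,"rz": 4,"fingers": 0.2},{"dx": 0.024,"dy": -0.145,"dz": -0.152,"rx": 0,"ry": 0,"rz": 4,"fingers": 0.2},{"dx": 0.024,"dy": -0.145,"dz": -0.152,"rx": 0,"ry": 0,"rz": 4,"fingers": 0.2}])

```text
time_s: 15.9
position: [0.5442, 0.1282, 0.0044]
tool_rot: [177.2, 89.9, 178.3]
contact_force: [0.0, 0.1, 0.2]
opening: 0.0683
```

```bash
python3 - <<'E'
from h import *
st()
im=capture('scene'); crop(im,240,150,400,330,3.6,'pics/s15a.png')
E
```

```text
t 15.90 pos [0.5442 0.1282 0.0044] tx [-0.002  0.    -1.   ] yang 91.05 F [0.  0.1 0.2] T [ 0.02 -0.   -0.05] open 0.0683 j [  1.3  38.   92.5   0.   49.7 -89.8]
```

View pics/s15a.png

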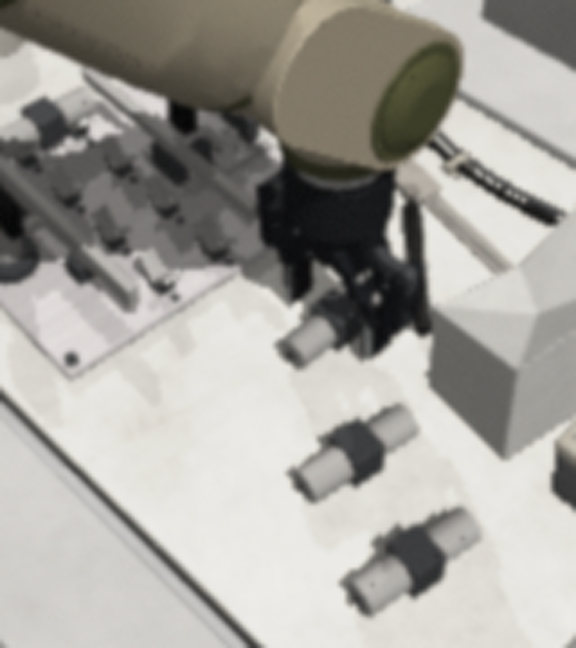

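Request:
move_arm(motion=[{"dx": 0,"dy": 0,"dz": 0,"rx": 0,"ry": 0,"rz": 0,"fingers": 1},{"dx": 0,"dy": 0,"dz": 0,"rx": 0,"ry": 0,"rz": 0,"fingers": 1},{"dx": 0,"dy": 0,"dz": 0,"rx": 0,"ry": 0,"rz": 0,"fingers": 1},{"dx": 0,"dy": 0,"dz": 0,"rx": 0,"ry": 0,"rz": 0,"fingers": 1},{"dx": 0,"dy": 0,"dz": 0,"rx": 0,"ry": 0,"rz": 0,"fingers": 1},{"dx": 0,"dy": 0,"dz": 0,"rx": 0,"ry": 0,"rz": 0,"fingers": 1}])

```text
time_s: 16.45
position: [0.5453, 0.1278, 0.0065]
tool_rot: [5.2, 89.9, 6.2]
contact_force: [-0.5, 0.7, 7.0]
opening: 0.0288
```

```bash
python3 - <<'E'
from h import *
st()
E
```

```text
t 16.45 pos [0.5453 0.1278 0.0065] tx [ 0.002  0.    -1.   ] yang 91.02 F [-0.5  0.7  7. ] T [ 0.1   0.2  -0.01] open 0.0288 j [  1.2  37.8  92.4   0.   49.7 -89.8]
```

Request:
move_arm(motion=[{"dx": 0,"dy": 0,"dz": 0.02,"rx": 0,"ry": 0,"rz": 0,"fingers": 1},{"dx": 0,"dy": 0,"dz": 0.05,"rx": 0,"ry": 0,"rz": 0,"fingers": 1},{"dx": 0,"dy": 0,"dz": 0.085,"rx": 0,"ry": 0,"rz": 0,"fingers": 1},{"dx": 0,"dy": 0.01,"dz": 0.12,"rx": 0,"ry": 0,"rz": 0,"fingers": 1},{"dx": -0.007,"dy": 0.035,"dz": 0.145,"rx": 0,"ry": 0,"rz": -4,"fingers": 1},{"dx": -0.012,"dy": 0.07,"dz": 0.155,"rx": 0,"ry": 0,"rz": -4,"fingers": 1},{"dx": -0.018,"dy": 0.105,"dz": 0.155,"rx": 0,"ry": 0,"rz": -4,"fingers": 1},{"dx": -0.024,"dy": 0.14,"dz": 0.155,"rx": 0,"ry": 0,"rz": -4,"fingers": 1},{"dx": -0.03,"dy": 0.175,"dz": 0.155,"rx": 0,"ry": 0,"rz": -4,"fingers": 1},{"dx": -0.036,"dy": 0.21,"dz": 0.155,"rx": 0,"ry": 0,"rz": -4,"fingers": 1},{"dx": -0.038,"dy": 0.235,"dz": 0.155,"rx": 0,"ry": 0,"rz": -4,"fingers": 1},{"dx": -0.038,"dy": 0.242,"dz": 0.15,"rx": 0,"ry": 0,"rz": -4,"fingers": 1},{"dx": -0.038,"dy": 0.242,"dz": 0.14,"rx": 0,"ry": 0,"rz": -4,"fingers": 1}])

```text
time_s: 17.53
position: [0.5063, 0.3713, 0.1454]
tool_rot: [31.5, 89.9, 28.7]
contact_force: [-0.2, -0.7, -2.7]
opening: 0.0288
```

```bash
python3 - <<'E'
from h import *
st()
im=capture('scene'); crop(im,190,100,390,330,2.6,'pics/s16a.png')
E
```

```text
t 17.53 pos [0.5063 0.3713 0.1454] tx [ 0.001  0.001 -1.   ] yang 87.16 F [-0.2 -0.7 -2.7] T [ 0.03 -0.02 -0.01] open 0.0288 j [ 25.6  34.9  73.2   0.   71.8 -61.6]
```

View pics/s16a.png

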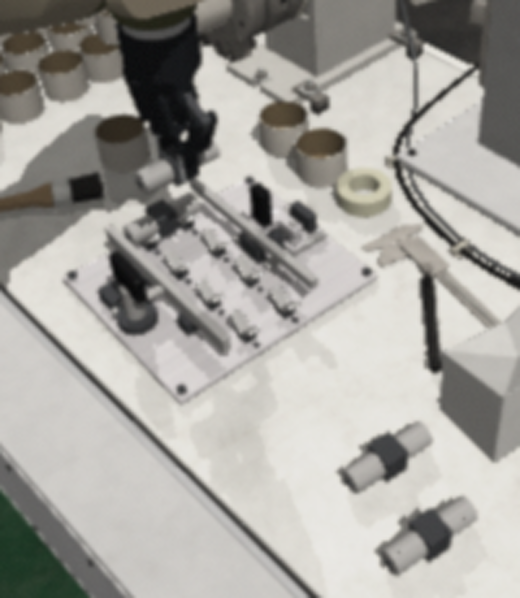

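Request:
move_arm(motion=[{"dx": 0,"dy": 0,"dz": -0.03,"rx": 0,"ry": 0,"rz": 0,"fingers": 1},{"dx": 0,"dy": 0,"dz": -0.06,"rx": 0,"ry": 0,"rz": 0,"fingers": 1},{"dx": 0,"dy": 0,"dz": -0.085,"rx": 0,"ry": 0,"rz": 0,"fingers": 1},{"dx": 0,"dy": 0,"dz": -0.1,"rx": 0,"ry": 0,"rz": 0,"fingers": 1},{"dx": 0,"dy": 0,"dz": -0.108,"rx": 0,"ry": 0,"rz": 0,"fingers": 1},{"dx": 0,"dy": 0,"dz": -0.113,"rx": 0,"ry": 0,"rz": 0,"fingers": 1},{"dx": 0,"dy": 0,"dz": -0.116,"rx": 0,"ry": 0,"rz": 0,"fingers": 1},{"dx": 0,"dy": 0,"dz": -0.117,"rx": 0,"ry": 0,"rz": 0,"fingers": 1},{"dx": 0,"dy": 0,"dz": -0.117,"rx": 0,"ry": 0,"rz": 0,"fingers": 1}])

```text
time_s: 18.33
position: [0.5077, 0.3701, 0.03]
tool_rot: [33.6, 89.8, 30.6]
contact_force: [0.0, 2.9, 2.5]
opening: 0.0287
```

```bash
python3 - <<'E'
from h import *
st()
E
```

```text
t 18.33 pos [0.5077 0.3701 0.03  ] tx [ 0.003  0.002 -1.   ] yang 87.00 F [0.  2.9 2.5] T [0.46 0.02 0.01] open 0.0287 j [ 25.4  42.5  78.7   0.   58.6 -61.6]
```

Request:
move_arm(motion=[{"dx": 0,"dy": 0,"dz": -0.001,"rx": 0,"ry": 0,"rz": 0,"fingers": 0.47},{"dx": 0,"dy": 0,"dz": -0.001,"rx": 0,"ry": 0,"rz": 0,"fingers": 0.47},{"dx": 0,"dy": 0,"dz": -0.001,"rx": 0,"ry": 0,"rz": 0,"fingers": 0.47},{"dx": 0,"dy": 0,"dz": 0,"rx": 0,"ry": 0,"rz": 0,"fingers": 0.47},{"dx": 0,"dy": 0,"dz": 0.01,"rx": 0,"ry": 0,"rz": 0,"fingers": 0.47},{"dx": 0,"dy": 0,"dz": 0.03,"rx": 0,"ry": 0,"rz": 0,"fingers": 0.47},{"dx": 0,"dy": 0,"dz": 0.06,"rx": 0,"ry": 0,"rz": 0,"fingers": 0.47},{"dx": 0,"dy": 0,"dz": 0.1,"rx": 0,"ry": 0,"rz": 0,"fingers": 0.47},{"dx": 0,"dy": 0,"dz": 0.13,"rx": 0,"ry": 0,"rz": 0,"fingers": 0.2},{"dx": -0.005,"dy": -0.035,"dz": 0.13,"rx": 0,"ry": 0,"rz": 0,"fingers": 0.2},{"dx": -0.01,"dy": -0.07,"dz": 0.13,"rx": 0,"ry": 0,"rz": 0,"fingers": 0.2},{"dx": -0.015,"dy": -0.105,"dz": 0.13,"rx": 0,"ry": 0,"rz": -2,"fingers": 0.2},{"dx": -0.02,"dy": -0.14,"dz": 0.13,"rx": 0,"ry": 0,"rz": -5,"fingers": 0.2},{"dx": -0.02,"dy": -0.16,"dz": 0.13,"rx": 0,"ry": 0,"rz": -5,"fingers": 0.2}])

```text
time_s: 19.5
position: [0.4858, 0.207, 0.1592]
tool_rot: [-55.4, 90.0, -63.6]
contact_force: [0.3, -0.4, 0.0]
opening: 0.0684
```

```bash
python3 - <<'E'
from h import *
st()
im=capture('scene'); crop(im,190,120,390,320,3.8,'pics/s17a.png')
im=capture('top'); crop(im,240,145,490,300,3.2,'pics/t17a.png')
E
```

```text
t 19.50 pos [0.4858 0.207  0.1592] tx [ 0.    -0.001 -1.   ] yang 81.80 F [ 0.3 -0.4  0. ] T [-0.    0.03  0.  ] open 0.0684 j [ 10.4  22.2  91.2  -0.   66.7 -71.4]
```

View pics/s17a.png

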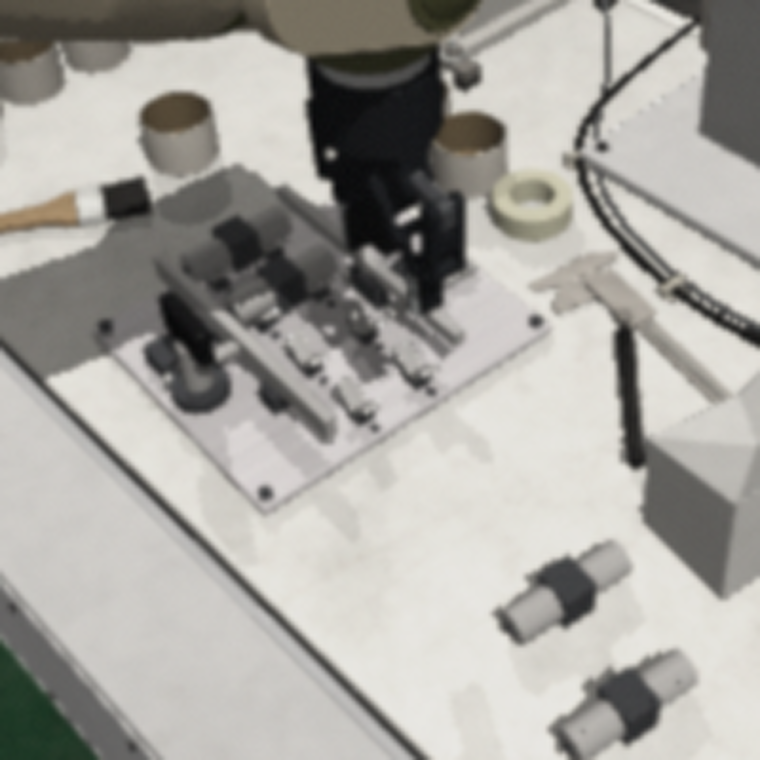

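View pics/t17a.png

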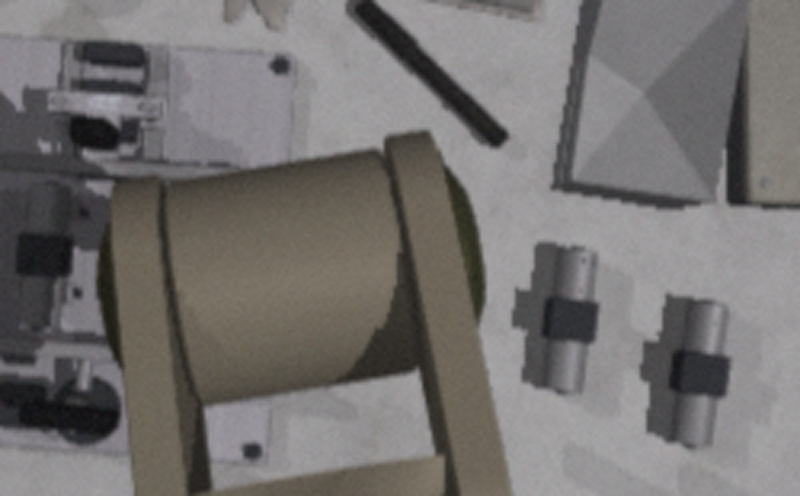

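Request:
move_arm(motion=[{"dx": -0.005,"dy": -0.035,"dz": 0,"rx": 0,"ry": 0,"rz": 0,"fingers": 0.2},{"dx": -0.01,"dy": -0.07,"dz": 0,"rx": 0,"ry": 0,"rz": 0,"fingers": 0.2},{"dx": -0.015,"dy": -0.105,"dz": -0.01,"rx": 0,"ry": 0,"rz": 0,"fingers": 0.2},{"dx": -0.015,"dy": -0.14,"dz": -0.03,"rx": 0,"ry": 0,"rz": 0,"fingers": 0.2},{"dx": -0.015,"dy": -0.165,"dz": -0.06,"rx": 0,"ry": 0,"rz": 0,"fingers": 0.2},{"dx": -0.015,"dy": -0.173,"dz": -0.085,"rx": 0,"ry": 0,"rz": 0,"fingers": 0.2},{"dx": -0.015,"dy": -0.173,"dz": -0.11,"rx": 0,"ry": 0,"rz": 0,"fingers": 0.2},{"dx": -0.015,"dy": -0.173,"dz": -0.13,"rx": 0,"ry": 0,"rz": 0,"fingers": 0.2},{"dx": -0.015,"dy": -0.173,"dz": -0.146,"rx": 0,"ry": 0,"rz": 0,"fingers": 0.2},{"dx": -0.015,"dy": -0.173,"dz": -0.153,"rx": 0,"ry": 0,"rz": 0,"fingers": 0.2},{"dx": -0.015,"dy": -0.173,"dz": -0.153,"rx": 0,"ry": 0,"rz": 0,"fingers": 0.2}])

```text
time_s: 20.52
position: [0.4713, 0.0372, 0.0046]
tool_rot: [176.1, 89.9, 168.2]
contact_force: [-0.2, 0.9, 0.5]
opening: 0.0685
```

```bash
python3 - <<'E'
from h import *
st()
im=capture('scene'); crop(im,240,150,400,330,3.6,'pics/s18a.png')
E
```

```text
t 20.52 pos [0.4713 0.0372 0.0046] tx [-0.002  0.    -1.   ] yang 82.05 F [-0.2  0.9  0.5] T [ 0.01 -0.02 -0.04] open 0.0685 j [ -9.7  30.2 107.6   0.   42.3 -91.8]
```

View pics/s18a.png

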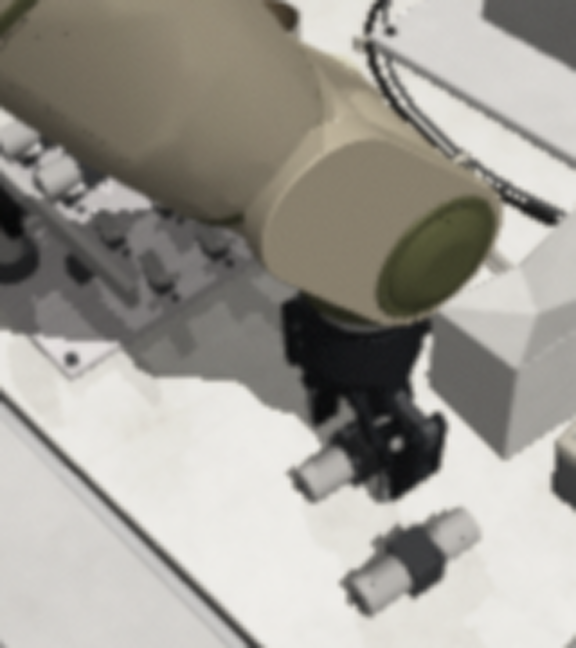

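Request:
move_arm(motion=[{"dx": 0,"dy": 0,"dz": 0,"rx": 0,"ry": 0,"rz": 0,"fingers": 1},{"dx": 0,"dy": 0,"dz": 0,"rx": 0,"ry": 0,"rz": 0,"fingers": 1},{"dx": 0,"dy": 0,"dz": 0,"rx": 0,"ry": 0,"rz": 0,"fingers": 1},{"dx": 0,"dy": 0,"dz": 0,"rx": 0,"ry": 0,"rz": 0,"fingers": 1},{"dx": 0,"dy": 0,"dz": 0,"rx": 0,"ry": 0,"rz": 0,"fingers": 1},{"dx": 0,"dy": 0,"dz": 0,"rx": 0,"ry": 0,"rz": 0,"fingers": 1}])

```text
time_s: 21.07
position: [0.4723, 0.0366, 0.0065]
tool_rot: [-0.8, 89.9, -8.8]
contact_force: [-1.3, 0.6, 7.9]
opening: 0.0288
```

```bash
python3 - <<'E'
from h import *
st()
E
```

```text
t 21.07 pos [0.4723 0.0366 0.0065] tx [ 0.002 -0.    -1.   ] yang 82.02 F [-1.3  0.6  7.9] T [ 0.08  0.26 -0.05] open 0.0288 j [ -9.8  30.  107.6   0.   42.3 -91.8]
```

Request:
move_arm(motion=[{"dx": 0,"dy": 0,"dz": 0.02,"rx": 0,"ry": 0,"rz": 0,"fingers": 1},{"dx": 0,"dy": 0,"dz": 0.05,"rx": 0,"ry": 0,"rz": 0,"fingers": 1},{"dx": 0,"dy": 0,"dz": 0.085,"rx": 0,"ry": 0,"rz": 0,"fingers": 1},{"dx": 0,"dy": 0.01,"dz": 0.12,"rx": 0,"ry": 0,"rz": 0,"fingers": 1},{"dx": 0.005,"dy": 0.035,"dz": 0.145,"rx": 0,"ry": 0,"rz": 2,"fingers": 1},{"dx": 0.01,"dy": 0.07,"dz": 0.155,"rx": 0,"ry": 0,"rz": 5,"fingers": 1},{"dx": 0.015,"dy": 0.105,"dz": 0.155,"rx": 0,"ry": 0,"rz": 5,"fingers": 1},{"dx": 0.02,"dy": 0.14,"dz": 0.155,"rx": 0,"ry": 0,"rz": 5,"fingers": 1},{"dx": 0.025,"dy": 0.175,"dz": 0.155,"rx": 0,"ry": 0,"rz": 5,"fingers": 1},{"dx": 0.029,"dy": 0.21,"dz": 0.155,"rx": 0,"ry": 0,"rz": 5,"fingers": 1},{"dx": 0.032,"dy": 0.245,"dz": 0.155,"rx": 0,"ry": 0,"rz": 5,"fingers": 1},{"dx": 0.032,"dy": 0.266,"dz": 0.15,"rx": 0,"ry": 0,"rz": 5,"fingers": 1},{"dx": 0.032,"dy": 0.272,"dz": 0.14,"rx": 0,"ry": 0,"rz": 5,"fingers": 1},{"dx": 0.032,"dy": 0.272,"dz": 0.14,"rx": 0,"ry": 0,"rz": 5,"fingers": 1}])

```text
time_s: 22.23
position: [0.5021, 0.3095, 0.1429]
tool_rot: [-157.7, 89.8, -160.6]
contact_force: [0.3, -0.7, -4.5]
opening: 0.0284
```

```bash
python3 - <<'E'
from h import *
st()
im=capture('scene'); crop(im,190,100,390,330,2.6,'pics/s19a.png')
E
```

```text
t 22.23 pos [0.5021 0.3095 0.1429] tx [-0.004 -0.001 -1.   ] yang 87.14 F [ 0.3 -0.7 -4.5] T [ 0.01  0.05 -0.04] open 0.0284 j [ 20.3  30.6  80.8   0.   68.9 -66.9]
```

View pics/s19a.png

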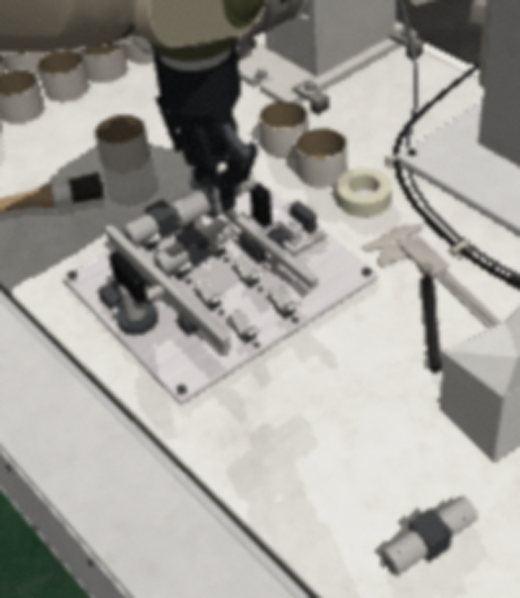

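```bash
python3 - <<'E'
from h import *
print((proj('scene',[.502,.309,.151])-[190,110])*5, (proj('scene',[.511,.4328,.038])-[190,110])*5,(proj('scene',[.507,.37,.038])-[190,110])*5)
im=capture('scene'); crop(im,190,110,330,230,5,'pics/s20a.png')
E
```

```text
[409.05670007 324.56632755] [309.67253834 367.65995127] [369.5450895  421.88950564]
```

View pics/s20a.png

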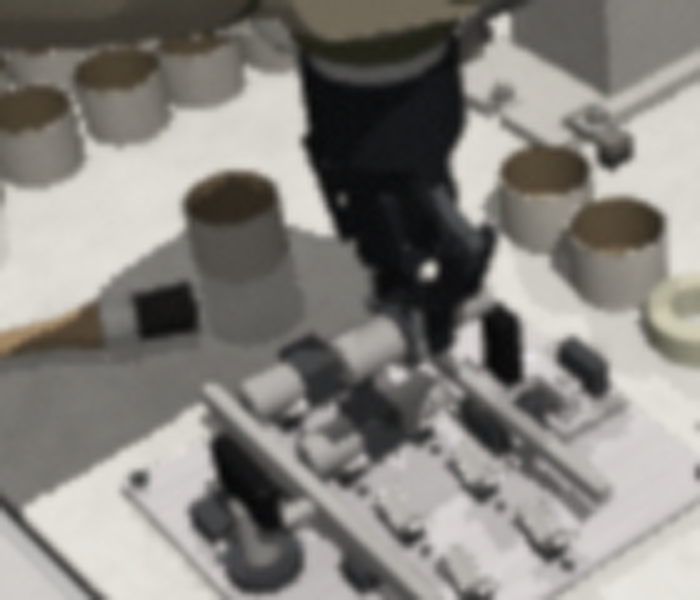

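Request:
move_arm(motion=[{"dx": 0,"dy": 0,"dz": -0.03,"rx": 0,"ry": 0,"rz": 0,"fingers": 1},{"dx": 0,"dy": 0,"dz": -0.06,"rx": 0,"ry": 0,"rz": 0,"fingers": 1},{"dx": 0,"dy": 0,"dz": -0.085,"rx": 0,"ry": 0,"rz": 0,"fingers": 1},{"dx": 0,"dy": 0,"dz": -0.1,"rx": 0,"ry": 0,"rz": 0,"fingers": 1},{"dx": 0,"dy": 0,"dz": -0.108,"rx": 0,"ry": 0,"rz": 0,"fingers": 1},{"dx": 0,"dy": 0,"dz": -0.113,"rx": 0,"ry": 0,"rz": 0,"fingers": 1},{"dx": 0,"dy": 0,"dz": -0.116,"rx": 0,"ry": 0,"rz": 0,"fingers": 1},{"dx": 0,"dy": 0,"dz": -0.117,"rx": 0,"ry": 0,"rz": 0,"fingers": 1},{"dx": 0,"dy": 0,"dz": -0.117,"rx": 0,"ry": 0,"rz": 0,"fingers": 1}])

```text
time_s: 23.08
position: [0.5043, 0.3084, 0.03]
tool_rot: [13.2, 89.9, 10.2]
contact_force: [-2.1, -3.0, 3.3]
opening: 0.0282
```

```bash
python3 - <<'E'
from h import *
st()
E
```

```text
t 23.08 pos [0.5043 0.3084 0.03  ] tx [ 0.002  0.    -1.   ] yang 86.98 F [-2.1 -3.   3.3] T [-0.51  0.42 -0.22] open 0.0282 j [ 20.1  38.7  86.   -0.   55.2 -66.9]
```

Request:
move_arm(motion=[{"dx": 0,"dy": 0,"dz": -0.001,"rx": 0,"ry": 0,"rz": 0,"fingers": 0.47},{"dx": 0,"dy": 0,"dz": -0.001,"rx": 0,"ry": 0,"rz": 0,"fingers": 0.47},{"dx": 0,"dy": 0,"dz": -0.001,"rx": 0,"ry": 0,"rz": 0,"fingers": 0.47},{"dx": 0,"dy": 0,"dz": 0,"rx": 0,"ry": 0,"rz": 0,"fingers": 0.47},{"dx": 0,"dy": 0,"dz": 0.01,"rx": 0,"ry": 0,"rz": 0,"fingers": 0.47},{"dx": 0,"dy": 0,"dz": 0.03,"rx": 0,"ry": 0,"rz": 0,"fingers": 0.47},{"dx": 0,"dy": 0,"dz": 0.06,"rx": 0,"ry": 0,"rz": 0,"fingers": 0.47},{"dx": 0,"dy": 0,"dz": 0.1,"rx": 0,"ry": 0,"rz": 0,"fingers": 0.47},{"dx": 0,"dy": 0,"dz": 0.13,"rx": 0,"ry": 0,"rz": 0,"fingers": 0.2},{"dx": -0.01,"dy": -0.035,"dz": 0.13,"rx": 0,"ry": 0,"rz": 0,"fingers": 0.2},{"dx": -0.02,"dy": -0.07,"dz": 0.13,"rx": 0,"ry": 0,"rz": 0,"fingers": 0.2},{"dx": -0.03,"dy": -0.105,"dz": 0.13,"rx": 0,"ry": 0,"rz": -3,"fingers": 0.2},{"dx": -0.035,"dy": -0.14,"dz": 0.13,"rx": 0,"ry": 0,"rz": -6,"fingers": 0.2},{"dx": -0.035,"dy": -0.16,"dz": 0.13,"rx": 0,"ry": 0,"rz": -6,"fingers": 0.2}])

```text
time_s: 24.25
position: [0.4677, 0.1463, 0.1593]
tool_rot: [-22.3, 90.0, -31.5]
contact_force: [-1.0, -0.5, -0.6]
opening: 0.0682
```

```bash
python3 - <<'E'
from h import *
st()
im=capture('scene'); crop(im,190,120,390,320,3.8,'pics/s21a.png')
im=capture('top'); crop(im,240,145,490,300,3.2,'pics/t21a.png')
E
```

```text
t 24.25 pos [0.4677 0.1463 0.1593] tx [ 0.001 -0.    -1.   ] yang 80.81 F [-1.  -0.5 -0.6] T [0.   0.01 0.07] open 0.0682 j [  3.7  17.6  97.6  -0.   64.7 -77.1]
```

View pics/s21a.png

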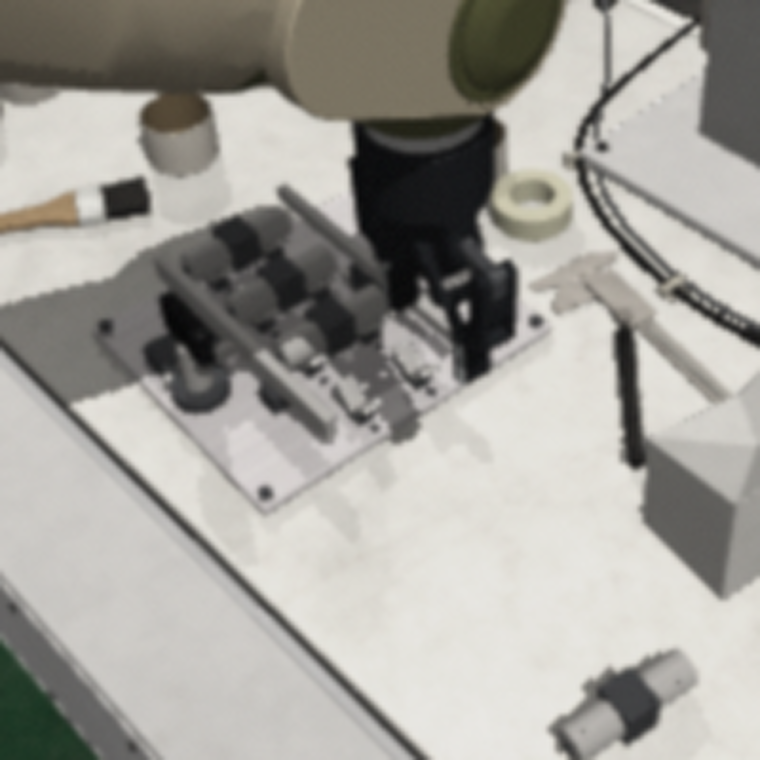

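View pics/t21a.png

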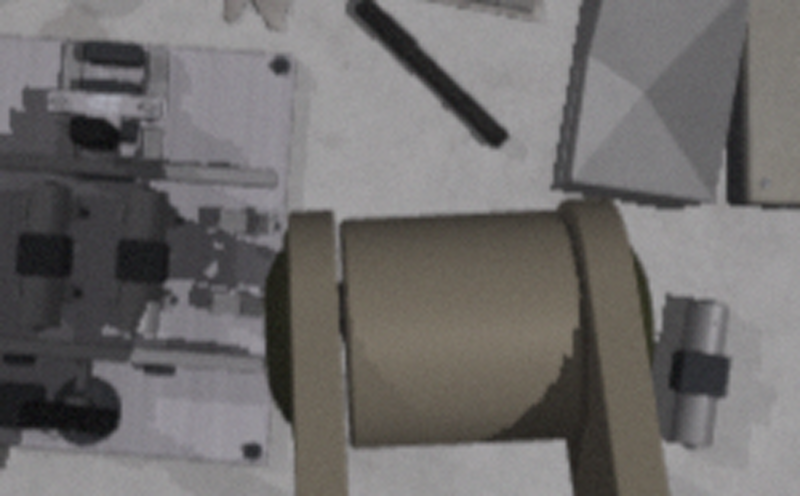

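Request:
move_arm(motion=[{"dx": -0.008,"dy": -0.035,"dz": 0,"rx": 0,"ry": 0,"rz": 0,"fingers": 0.2},{"dx": -0.016,"dy": -0.07,"dz": 0,"rx": 0,"ry": 0,"rz": 0,"fingers": 0.2},{"dx": -0.024,"dy": -0.105,"dz": 0,"rx": 0,"ry": 0,"rz": 0,"fingers": 0.2},{"dx": -0.029,"dy": -0.14,"dz": -0.02,"rx": 0,"ry": 0,"rz": 0,"fingers": 0.2},{"dx": -0.029,"dy": -0.175,"dz": -0.05,"rx": 0,"ry": 0,"rz": 0,"fingers": 0.2},{"dx": -0.029,"dy": -0.1935,"dz": -0.085,"rx": 0,"ry": 0,"rz": 0,"fingers": 0.2},{"dx": -0.029,"dy": -0.1935,"dz": -0.11,"rx": 0,"ry": 0,"rz": 0,"fingers": 0.2},{"dx": -0.029,"dy": -0.1935,"dz": -0.13,"rx": 0,"ry": 0,"rz": 0,"fingers": 0.2},{"dx": -0.029,"dy": -0.1935,"dz": -0.146,"rx": 0,"ry": 0,"rz": 0,"fingers": 0.2},{"dx": -0.029,"dy": -0.1935,"dz": -0.153,"rx": 0,"ry": 0,"rz": 0,"fingers": 0.2},{"dx": -0.029,"dy": -0.1935,"dz": -0.153,"rx": 0,"ry": 0,"rz": 0,"fingers": 0.2}])

```text
time_s: 25.27
position: [0.4394, -0.0443, 0.0046]
tool_rot: [166.5, 89.9, 157.6]
contact_force: [-0.3, -0.3, 0.3]
opening: 0.0682
```

```bash
python3 - <<'E'
from h import *
st()
im=capture('scene'); crop(im,240,150,400,350,3.6,'pics/s22a.png')
E
```

```text
t 25.27 pos [ 0.4394 -0.0443  0.0046] tx [-0.002  0.001 -1.   ] yang 81.05 F [-0.3 -0.3  0.3] T [-0.05 -0.05 -0.02] open 0.0682 j [ -21.    27.5  112.8    0.    39.8 -102.1]
```

View pics/s22a.png

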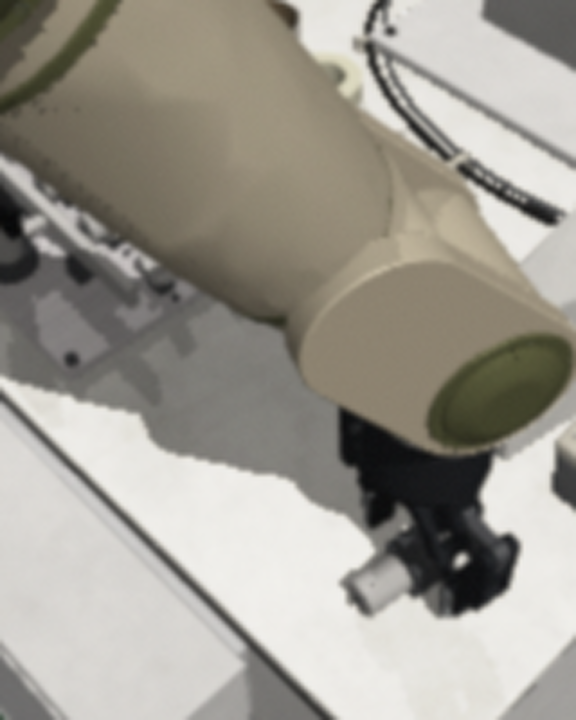

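Request:
move_arm(motion=[{"dx": 0,"dy": 0,"dz": 0,"rx": 0,"ry": 0,"rz": 0,"fingers": 1},{"dx": 0,"dy": 0,"dz": 0,"rx": 0,"ry": 0,"rz": 0,"fingers": 1},{"dx": 0,"dy": 0,"dz": 0,"rx": 0,"ry": 0,"rz": 0,"fingers": 1},{"dx": 0,"dy": 0,"dz": 0,"rx": 0,"ry": 0,"rz": 0,"fingers": 1},{"dx": 0,"dy": 0,"dz": 0,"rx": 0,"ry": 0,"rz": 0,"fingers": 1},{"dx": 0,"dy": 0,"dz": 0,"rx": 0,"ry": 0,"rz": 0,"fingers": 1}])

```text
time_s: 25.82
position: [0.4402, -0.045, 0.0064]
tool_rot: [-9.8, 89.9, -18.8]
contact_force: [-1.6, 0.7, 8.1]
opening: 0.0287
```

Request:
move_arm(motion=[{"dx": 0,"dy": 0,"dz": 0.02,"rx": 0,"ry": 0,"rz": 0,"fingers": 1},{"dx": 0,"dy": 0,"dz": 0.05,"rx": 0,"ry": 0,"rz": 0,"fingers": 1},{"dx": 0,"dy": 0,"dz": 0.085,"rx": 0,"ry": 0,"rz": 0,"fingers": 1},{"dx": 0.002,"dy": 0.01,"dz": 0.12,"rx": 0,"ry": 0,"rz": 0,"fingers": 1},{"dx": 0.008,"dy": 0.035,"dz": 0.145,"rx": 0,"ry": 0,"rz": 3,"fingers": 1},{"dx": 0.015,"dy": 0.07,"dz": 0.155,"rx": 0,"ry": 0,"rz": 6,"fingers": 1},{"dx": 0.022,"dy": 0.105,"dz": 0.155,"rx": 0,"ry": 0,"rz": 6,"fingers": 1},{"dx": 0.029,"dy": 0.14,"dz": 0.155,"rx": 0,"ry": 0,"rz": 6,"fingers": 1},{"dx": 0.036,"dy": 0.175,"dz": 0.155,"rx": 0,"ry": 0,"rz": 6,"fingers": 1},{"dx": 0.043,"dy": 0.21,"dz": 0.155,"rx": 0,"ry": 0,"rz": 6,"fingers": 1},{"dx": 0.052,"dy": 0.245,"dz": 0.155,"rx": 0,"ry": 0,"rz": 6,"fingers": 1},{"dx": 0.058,"dy": 0.275,"dz": 0.155,"rx": 0,"ry": 0,"rz": 6,"fingers": 1},{"dx": 0.06,"dy": 0.291,"dz": 0.15,"rx": 0,"ry": 0,"rz": 6,"fingers": 1},{"dx": 0.06,"dy": 0.291,"dz": 0.14,"rx": 0,"ry": 0,"rz": 6,"fingers": 1},{"dx": 0.06,"dy": 0.291,"dz": 0.14,"rx": 0,"ry": 0,"rz": 6,"fingers": 1}])

```text
time_s: 27.07
position: [0.4983, 0.2463, 0.1433]
tool_rot: [-159.4, 89.8, -162.3]
contact_force: [-1.5, -0.0, -3.2]
opening: 0.0285
```

```bash
python3 - <<'E'
from h import *
st()
im=capture('scene'); crop(im,190,110,330,230,5,'pics/s23a.png')
E
```

```text
t 27.07 pos [0.4983 0.2463 0.1433] tx [-0.004 -0.001 -1.   ] yang 87.11 F [-1.5 -0.  -3.2] T [ 0.01 -0.02  0.03] open 0.0285 j [ 14.2  26.5  87.1  -0.   66.5 -72.9]
```

View pics/s23a.png

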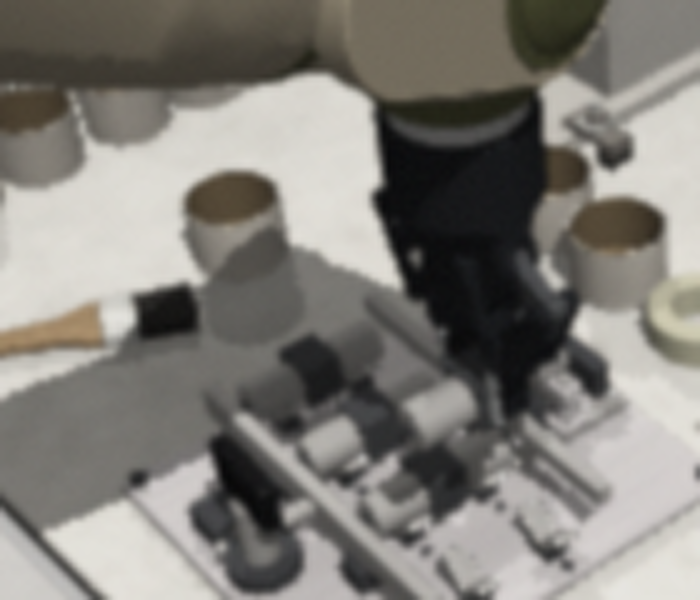

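Request:
move_arm(motion=[{"dx": 0,"dy": 0,"dz": -0.03,"rx": 0,"ry": 0,"rz": 0,"fingers": 1},{"dx": 0,"dy": 0,"dz": -0.06,"rx": 0,"ry": 0,"rz": 0,"fingers": 1},{"dx": 0,"dy": 0,"dz": -0.085,"rx": 0,"ry": 0,"rz": 0,"fingers": 1},{"dx": 0,"dy": 0,"dz": -0.1,"rx": 0,"ry": 0,"rz": 0,"fingers": 1},{"dx": 0,"dy": 0,"dz": -0.108,"rx": 0,"ry": 0,"rz": 0,"fingers": 1},{"dx": 0,"dy": 0,"dz": -0.113,"rx": 0,"ry": 0,"rz": 0,"fingers": 1},{"dx": 0,"dy": 0,"dz": -0.116,"rx": 0,"ry": 0,"rz": 0,"fingers": 1},{"dx": 0,"dy": 0,"dz": -0.117,"rx": 0,"ry": 0,"rz": 0,"fingers": 1},{"dx": 0,"dy": 0,"dz": -0.117,"rx": 0,"ry": 0,"rz": 0,"fingers": 1}])

```text
time_s: 27.87
position: [0.5005, 0.2464, 0.0298]
tool_rot: [26.4, 89.8, 23.4]
contact_force: [-1.1, 2.3, 2.1]
opening: 0.0286
```

```bash
python3 - <<'E'
from h import *
st()
E
```

```text
t 27.87 pos [0.5005 0.2464 0.0298] tx [ 0.003  0.001 -1.   ] yang 86.99 F [-1.1  2.3  2.1] T [ 0.28  0.2  -0.04] open 0.0286 j [ 14.2  35.4  92.3   0.   52.1 -72.8]
```

Request:
move_arm(motion=[{"dx": 0,"dy": 0,"dz": -0.001,"rx": 0,"ry": 0,"rz": 0,"fingers": 0.47},{"dx": 0,"dy": 0,"dz": -0.001,"rx": 0,"ry": 0,"rz": 0,"fingers": 0.47},{"dx": 0,"dy": 0,"dz": -0.001,"rx": 0,"ry": 0,"rz": 0,"fingers": 0.47},{"dx": 0,"dy": 0,"dz": 0,"rx": 0,"ry": 0,"rz": 0,"fingers": 0.47},{"dx": 0,"dy": 0,"dz": 0.01,"rx": 0,"ry": 0,"rz": 0,"fingers": 0.47},{"dx": 0,"dy": 0,"dz": 0.03,"rx": 0,"ry": 0,"rz": 0,"fingers": 0.47},{"dx": 0,"dy": 0,"dz": 0.06,"rx": 0,"ry": 0,"rz": 0,"fingers": 0.47},{"dx": 0,"dy": 0,"dz": 0.1,"rx": 0,"ry": 0,"rz": 0,"fingers": 0.47},{"dx": 0,"dy": 0,"dz": 0.14,"rx": 0,"ry": 0,"rz": 0,"fingers": 0.2},{"dx": -0.01,"dy": -0.035,"dz": 0.16,"rx": 0,"ry": 0,"rz": -7,"fingers": 0},{"dx": -0.03,"dy": -0.07,"dz": 0.18,"rx": 0,"ry": 0,"rz": -14,"fingers": 0},{"dx": -0.05,"dy": -0.105,"dz": 0.18,"rx": 0,"ry": 0,"rz": -21,"fingers": 0},{"dx": -0.07,"dy": -0.14,"dz": 0.18,"rx": 0,"ry": 0,"rz": -28,"fingers": 0},{"dx": -0.09,"dy": -0.17,"dz": 0.18,"rx": 0,"ry": 0,"rz": -35,"fingers": 0},{"dx": -0.1,"dy": -0.2,"dz": 0.18,"rx": 0,"ry": 0,"rz": -42,"fingers": 0},{"dx": -0.1,"dy": -0.23,"dz": 0.18,"rx": 0,"ry": 0,"rz": -49,"fingers": 0},{"dx": -0.1,"dy": -0.24,"dz": 0.18,"rx": 0,"ry": 0,"rz": -56,"fingers": 0},{"dx": -0.1,"dy": -0.24,"dz": 0.18,"rx": 0,"ry": 0,"rz": -63,"fingers": 0}])

```text
time_s: 29.37
position: [0.3995, 0.0041, 0.2092]
tool_rot: [35.6, 89.9, -30.9]
contact_force: [0.5, -0.1, -0.2]
opening: 0.0852
```

```bash
python3 - <<'E'
from h import *
st()
im=capture('scene'); cv2.imwrite('pics/scene24.png',im[:,:,::-1]); crop(im,210,150,330,250,6,'pics/s24a.png')
im=capture('top'); cv2.imwrite('pics/top24.png',im[:,:,::-1]); crop(im,200,145,345,300,3.8,'pics/t24a.png')
E
```

```text
t 29.37 pos [0.3995 0.0041 0.2092] tx [ 0.001 -0.001 -1.   ] yang 23.49 F [ 0.5 -0.1 -0.2] T [ 0.02  0.06 -0.01] open 0.0852 j [-16.3   3.  107.4  -0.   69.5 -39.8]
```

View pics/s24a.png

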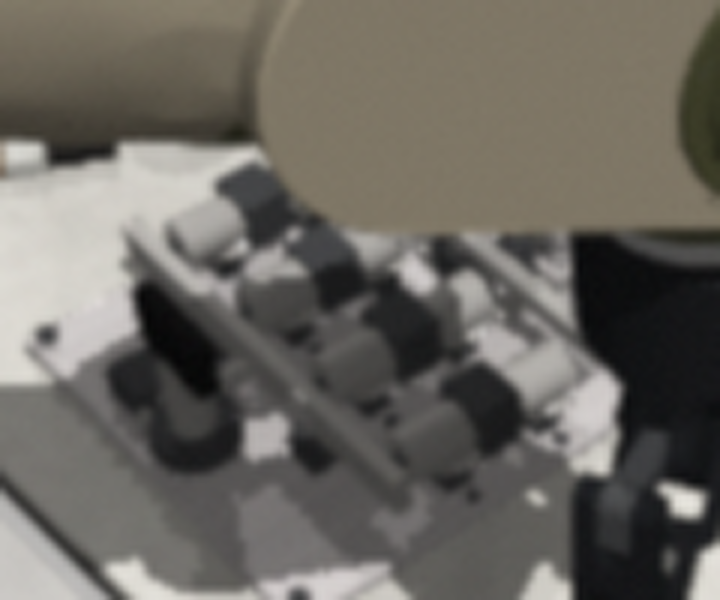

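View pics/t24a.png

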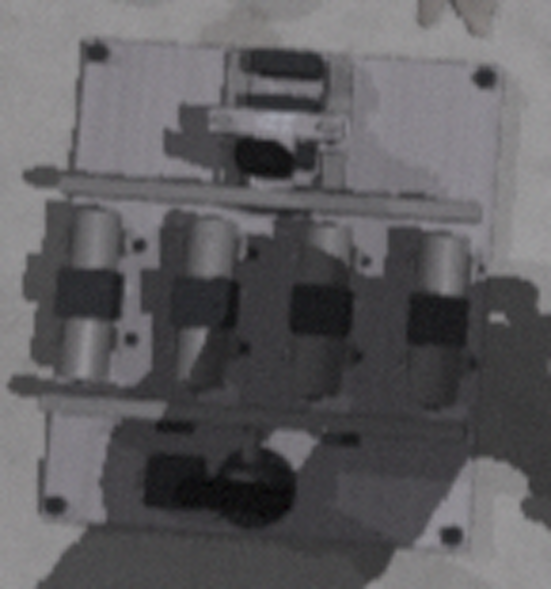

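Request:
move_arm(motion=[{"dx": 0,"dy": 0.035,"dz": 0,"rx": 0,"ry": 0,"rz": -7,"fingers": 0},{"dx": 0,"dy": 0.07,"dz": 0,"rx": 0,"ry": 0,"rz": -14,"fingers": 0},{"dx": 0,"dy": 0.11,"dz": 0,"rx": 0,"ry": 0,"rz": -21,"fingers": 0},{"dx": 0,"dy": 0.15,"dz": 0,"rx": 0,"ry": 0,"rz": -28,"fingers": 0},{"dx": 0,"dy": 0.19,"dz": 0,"rx": 0,"ry": 0,"rz": -28,"fingers": 0},{"dx": 0,"dy": 0.23,"dz": 0,"rx": 0,"ry": 0,"rz": -28,"fingers": 0},{"dx": 0.005,"dy": 0.27,"dz": 0,"rx": 0,"ry": 0,"rz": -28,"fingers": 0},{"dx": 0.009,"dy": 0.305,"dz": -0.01,"rx": 0,"ry": 0,"rz": -28,"fingers": 0},{"dx": 0.009,"dy": 0.33,"dz": -0.02,"rx": 0,"ry": 0,"rz": -28,"fingers": 0},{"dx": 0.009,"dy": 0.34,"dz": -0.04,"rx": 0,"ry": 0,"rz": -28,"fingers": 0},{"dx": 0.009,"dy": 0.34,"dz": -0.06,"rx": 0,"ry": 0,"rz": -28,"fingers": 0},{"dx": 0.009,"dy": 0.34,"dz": -0.06,"rx": 0,"ry": 0,"rz": -28,"fingers": 0}])

```text
time_s: 30.47
position: [0.4064, 0.3465, 0.1451]
tool_rot: [-57.8, 89.6, -151.4]
contact_force: [-0.6, -0.0, 0.0]
opening: 0.0857
```

```bash
python3 - <<'E'
from h import *
st()
im=capture('scene'); crop(im,190,120,390,280,4,'pics/s25a.png')
E
```

```text
t 30.47 pos [0.4064 0.3465 0.1451] tx [-0.006 -0.003 -1.   ] yang -3.62 F [-0.6 -0.   0. ] T [-0.01 -0.   -0.03] open 0.0857 j [27.9 24.  90.8 -0.  65.6 31.5]
```

View pics/s25a.png

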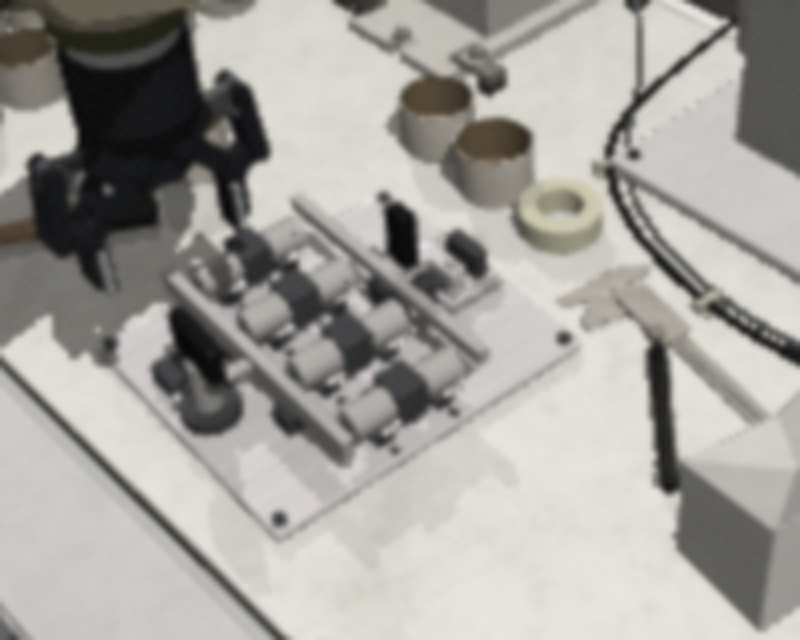

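Request:
move_arm(motion=[{"dx": 0,"dy": 0,"dz": -0.02,"rx": 0,"ry": 0,"rz": 0,"fingers": 0},{"dx": 0,"dy": 0,"dz": -0.04,"rx": 0,"ry": 0,"rz": 0,"fingers": 0},{"dx": 0,"dy": 0,"dz": -0.06,"rx": 0,"ry": 0,"rz": 0,"fingers": 0},{"dx": 0,"dy": 0,"dz": -0.074,"rx": 0,"ry": 0,"rz": 0,"fingers": 0},{"dx": 0,"dy": 0,"dz": -0.08,"rx": 0,"ry": 0,"rz": 0,"fingers": 0},{"dx": 0,"dy": 0,"dz": -0.08,"rx": 0,"ry": 0,"rz": 0,"fingers": 0.5},{"dx": 0,"dy": 0,"dz": -0.08,"rx": 0,"ry": 0,"rz": 0,"fingers": 1},{"dx": 0,"dy": 0,"dz": -0.08,"rx": 0,"ry": 0,"rz": 0,"fingers": 1},{"dx": 0,"dy": 0,"dz": -0.08,"rx": 0,"ry": 0,"rz": 0,"fingers": 1},{"dx": 0,"dy": 0,"dz": -0.08,"rx": 0,"ry": 0,"rz": 0,"fingers": 1},{"dx": 0,"dy": 0,"dz": -0.08,"rx": 0,"ry": 0,"rz": 0,"fingers": 1},{"dx": 0,"dy": 0,"dz": -0.08,"rx": 0,"ry": 0,"rz": 0,"fingers": 1}], grip_force=60)

```text
time_s: 31.52
position: [0.4083, 0.3462, 0.069]
tool_rot: [-85.5, 90.0, -179.5]
contact_force: [-3.9, -1.2, 7.4]
opening: 0.0125
```

```bash
python3 - <<'E'
from h import *
st()
E
```

```text
t 31.52 pos [0.4083 0.3462 0.069 ] tx [-0. -0. -1.] yang -3.97 F [-3.9 -1.2  7.4] T [-0.17  0.63 -0.01] open 0.0125 j [27.7 29.7 94.9  0.  55.4 31.7]
```

Request:
move_arm(motion=[{"dx": 0,"dy": 0,"dz": 0,"rx": 0,"ry": 0,"rz": -5,"fingers": 1},{"dx": 0,"dy": 0,"dz": 0,"rx": 0,"ry": 0,"rz": -10,"fingers": 1},{"dx": 0,"dy": 0,"dz": 0,"rx": 0,"ry": 0,"rz": -15,"fingers": 1},{"dx": 0,"dy": 0,"dz": 0,"rx": 0,"ry": 0,"rz": -20,"fingers": 1},{"dx": 0,"dy": 0,"dz": 0,"rx": 0,"ry": 0,"rz": -25,"fingers": 1},{"dx": 0,"dy": 0,"dz": 0,"rx": 0,"ry": 0,"rz": -30,"fingers": 1},{"dx": 0,"dy": 0,"dz": 0,"rx": 0,"ry": 0,"rz": -35,"fingers": 1},{"dx": 0,"dy": 0,"dz": 0,"rx": 0,"ry": 0,"rz": -40,"fingers": 1},{"dx": 0,"dy": 0,"dz": 0,"rx": 0,"ry": 0,"rz": -45,"fingers": 1},{"dx": 0,"dy": 0,"dz": 0,"rx": 0,"ry": 0,"rz": -50,"fingers": 1},{"dx": 0,"dy": 0,"dz": 0,"rx": 0,"ry": 0,"rz": -50,"fingers": 1}])

```text
time_s: 32.43
position: [0.4094, 0.3457, 0.069]
tool_rot: [120.4, 89.9, -23.8]
contact_force: [1.5, -5.1, 4.1]
opening: 0.013
```

```bash
python3 - <<'E'
from h import *
st()
im=capture('scene'); crop(im,190,120,390,280,4,'pics/s26a.png')
E
```

```text
t 32.43 pos [0.4094 0.3457 0.069 ] tx [ 0.002 -0.001 -1.   ] yang -54.25 F [ 1.5 -5.1  4.1] T [-0.87 -0.22 -0.34] open 0.0130 j [27.7 29.8 94.9 -0.1 55.3 82. ]
```

View pics/s26a.png

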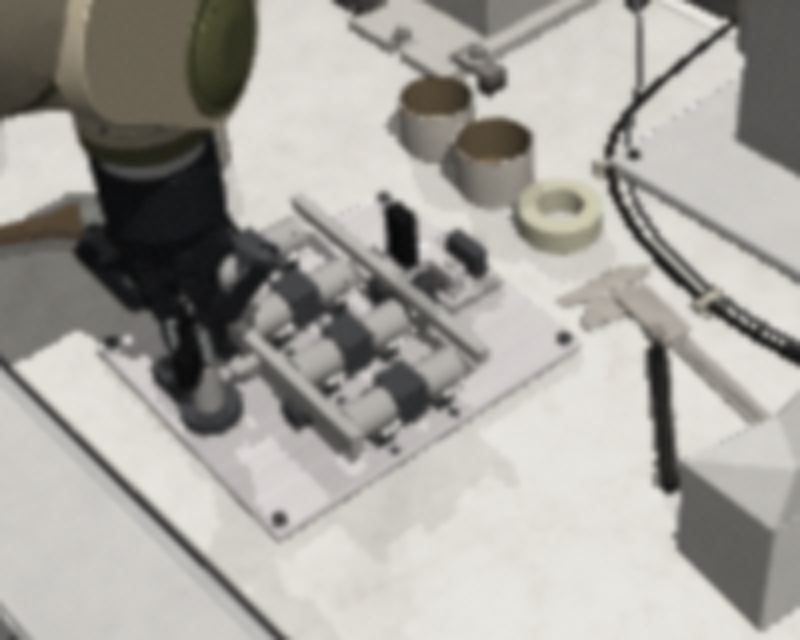

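Request:
move_arm(motion=[{"dx": 0,"dy": 0,"dz": 0,"rx": 0,"ry": 0,"rz": -5,"fingers": 1},{"dx": 0,"dy": 0,"dz": 0,"rx": 0,"ry": 0,"rz": -10,"fingers": 1},{"dx": 0,"dy": 0,"dz": 0,"rx": 0,"ry": 0,"rz": -15,"fingers": 1},{"dx": 0,"dy": 0,"dz": 0,"rx": 0,"ry": 0,"rz": -20,"fingers": 1},{"dx": 0,"dy": 0,"dz": 0,"rx": 0,"ry": 0,"rz": -23,"fingers": 1},{"dx": 0,"dy": 0,"dz": 0,"rx": 0,"ry": 0,"rz": -25,"fingers": 1},{"dx": 0,"dy": 0,"dz": 0,"rx": 0,"ry": 0,"rz": -25,"fingers": 1},{"dx": 0,"dy": 0,"dz": 0,"rx": 0,"ry": 0,"rz": -25,"fingers": 1}])

```text
time_s: 33.15
position: [0.4095, 0.3452, 0.069]
tool_rot: [122.0, 89.9, -47.0]
contact_force: [2.3, -8.7, 5.0]
opening: 0.0131
```

```bash
python3 - <<'E'
from h import *
st()
E
```

```text
t 33.15 pos [0.4095 0.3452 0.069 ] tx [ 0.002 -0.002 -1.   ] yang -78.96 F [ 2.3 -8.7  5. ] T [-1.43 -0.34  0.01] open 0.0131 j [ 27.7  29.8  94.9  -0.2  55.3 106.7]
```

Request:
move_arm(motion=[{"dx": 0,"dy": 0,"dz": 0,"rx": 0,"ry": 0,"rz": 0,"fingers": 0},{"dx": 0,"dy": 0,"dz": 0,"rx": 0,"ry": 0,"rz": 0,"fingers": 0},{"dx": 0,"dy": 0,"dz": 0,"rx": 0,"ry": 0,"rz": 0,"fingers": 0},{"dx": 0,"dy": 0,"dz": 0,"rx": 0,"ry": 0,"rz": 0,"fingers": 0},{"dx": 0,"dy": 0,"dz": 0,"rx": 0,"ry": 0,"rz": 0,"fingers": 0},{"dx": 0,"dy": 0,"dz": 0.02,"rx": 0,"ry": 0,"rz": 0,"fingers": 0},{"dx": 0,"dy": 0,"dz": 0.05,"rx": 0,"ry": 0,"rz": 0,"fingers": 0},{"dx": 0,"dy": 0,"dz": 0.09,"rx": 0,"ry": 0,"rz": 0,"fingers": 0},{"dx": 0,"dy": 0,"dz": 0.13,"rx": 0,"ry": 0,"rz": 0,"fingers": 0},{"dx": -0.03,"dy": 0.02,"dz": 0.16,"rx": 0,"ry": 0,"rz": 0,"fingers": 0},{"dx": -0.065,"dy": 0.04,"dz": 0.17,"rx": 0,"ry": 0,"rz": 0,"fingers": 0},{"dx": -0.1,"dy": 0.06,"dz": 0.17,"rx": 0,"ry": 0,"rz": 0,"fingers": 0},{"dx": -0.13,"dy": 0.08,"dz": 0.17,"rx": 0,"ry": 0,"rz": 0,"fingers": 0},{"dx": -0.16,"dy": 0.1,"dz": 0.17,"rx": 0,"ry": 0,"rz": 0,"fingers": 0},{"dx": -0.19,"dy": 0.12,"dz": 0.17,"rx": 0,"ry": 0,"rz": 0,"fingers": 0},{"dx": -0.22,"dy": 0.14,"dz": 0.17,"rx": 0,"ry": 0,"rz": 0,"fingers": 0},{"dx": -0.25,"dy": 0.15,"dz": 0.17,"rx": 0,"ry": 0,"rz": 0,"fingers": 0},{"dx": -0.25,"dy": 0.15,"dz": 0.17,"rx": 0,"ry": 0,"rz": 0,"fingers": 0},{"dx": -0.25,"dy": 0.15,"dz": 0.17,"rx": 0,"ry": 0,"rz": 0,"fingers": 0}])

```text
time_s: 34.73
position: [0.1574, 0.4965, 0.2383]
tool_rot: [129.2, 90.0, -39.6]
contact_force: [0.9, 1.0, -0.1]
opening: 0.0857
```

```bash
python3 - <<'E'
from h import *
st()
im=capture('scene'); cv2.imwrite('pics/scene27.png',im[:,:,::-1]); crop(im,215,150,345,250,6,'pics/s27a.png')
im=capture('top'); cv2.imwrite('pics/top27.png',im[:,:,::-1]); crop(im,200,100,420,300,3,'pics/t27a.png')
crop(np.clip(im*1.5,0,255).astype(np.uint8),200,145,345,300,3.8,'pics/t27b.png')
E
```

```text
t 34.73 pos [0.1574 0.4965 0.2383] tx [ 0. -0. -1.] yang -78.81 F [ 0.9  1.  -0.1] T [ 0.02 -0.    0.05] open 0.0857 j [ 59.5  17.1  85.9  -0.   77.  138.3]
```

View pics/s27a.png

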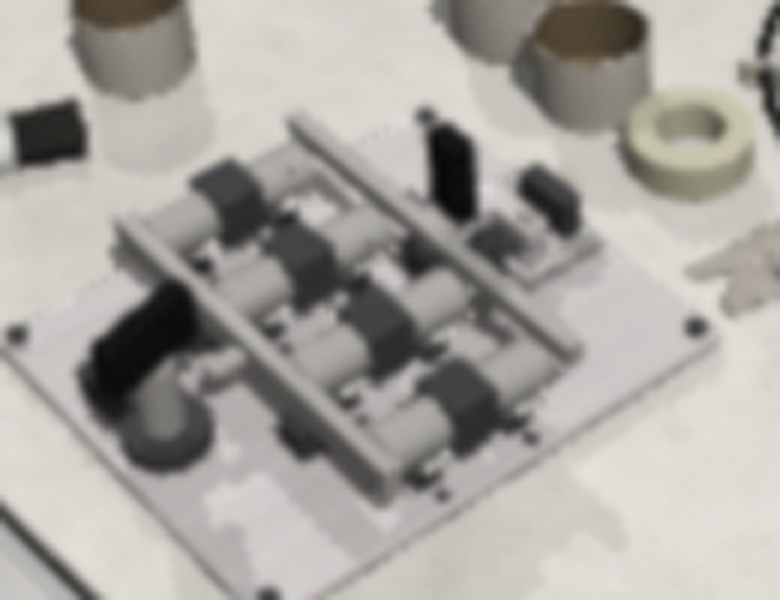

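View pics/t27b.png

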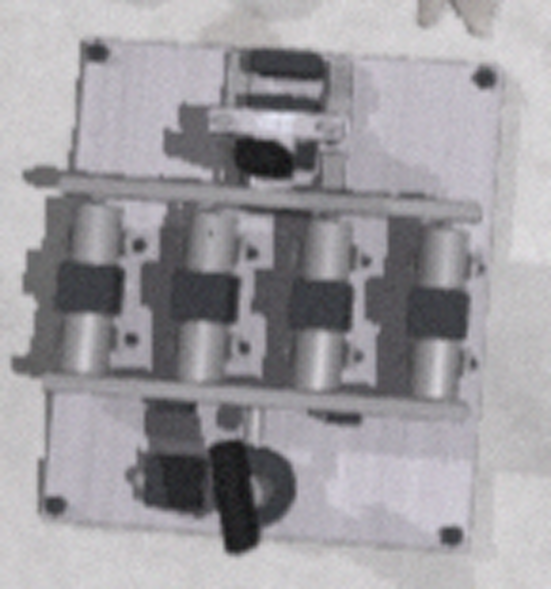

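View pics/t27a.png

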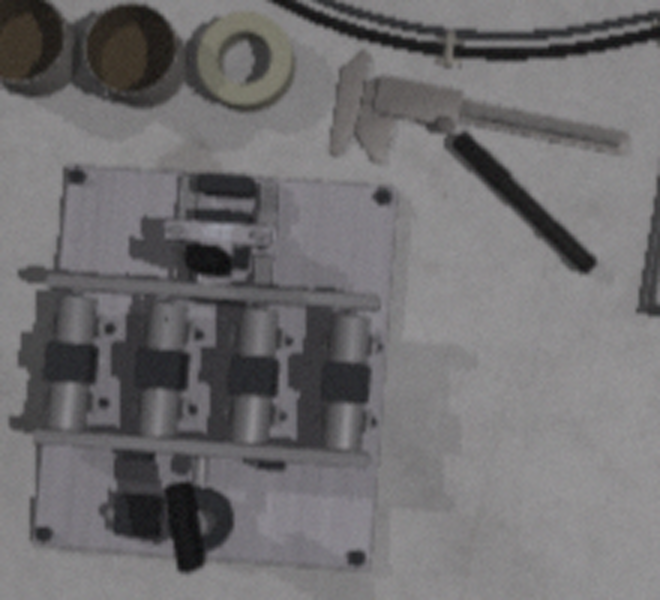

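```bash
python3 - <<'E'
from workcell import env
print(env.job_done())
E
```

```text
the job is handed in; nothing more can be done
None
```

The job is done and handed in at about 35 s of the 208 s allowed; the hand-in reported no verdict. I did the steps in the order asked: opened the knob, moved the end stop one notch out, laid all four rollers in the rests, then closed the knob.

What the last checks showed:
- **Knob:** it was turned to about 0.05 rad to open, then to about 1.3 rad to close (worked out from the gripper's angle). In the final picture it sits just as it did when closed at the start.
- **End stop:** it shifted 25 mm. It dropped back to the same gripper height as before the lift, so it is fully home in the next notch.
- **Rollers:** each came to rest with the gripper at 30 mm height (30.5 mm for the first, under a firmer push), against about 29.6 mm expected for fully down. The final pictures show all four parallel in the Vs, between jaw and stop.
- **Caliper and pen:** both appear to be where they started, judged by eye.
- **Robot:** it is clear of the work, with the fingers open.

The two measurements of the fixture's position, camera and knob contact, differed by about 2 mm. I followed the contact one. No grip slip or knocked roller showed in any reading or picture, and no check failed.

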